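# Sticker a drying stack: lay the missing spacer stick, then the top board

## Task

The lower board of the drying stack already carries one spacer stick near its far end. Take the stick of the same thickness from its stand and lay it flat, straight across the lower board near its near end, about as far in as the other stick is; then carry the loose pine board over the two sticks, bring its far end gently up against the end stop until you feel it touch, and leave it there, resting level on the sticks and in line with the lower board. Set both down without dropping them, do not shift the stick that is already laid, and leave the thicker stick and the other things where they are.

Things in the scene. Friction and masses are not known exactly. Their poses are not given: they have to be found in the camera images.
- low_board: fixed pine board of the drying stack, 50 x 160 x 11 mm, raised on two wood bearers 32 mm high and slightly narrower than the board (its top is 43 mm above the table). Origin: centre of its underside; z up, y along the 160 mm length with +y pointing to the near end (towards the robot), x across the 50 mm width with +x pointing to the robot's left
- top_board: loose pine board lying flat on the table at the left, 50 x 160 x 11 mm, about 0.1 kg, the same size as the lower board. Origin: centre of its underside; x across its 50 mm width, y along its 160 mm length, z up
- slim_stick: the spacer stick to use: square wooden stick, 16 x 16 x 140 mm, about 30 g, at first standing upright in a stand. Origin: centre of its lower end face; z along its length towards the upper end, x and y square to its side faces
- slim_stick_mid (a point): middle of the slim stick, 70 mm from either end on its centre line; same axes as the stick
- thick_stick: the wrong stick: square wooden stick, 24 x 24 x 140 mm, upright in the other stand. Origin: centre of its lower end face, z up. Not to be moved
- laid_stick: spacer stick, 16 x 16 x 140 mm, lying loose across the far end of the lower board, its middle about 45 to 58 mm from the board's middle. Origin: centre of its underside; x along its length, z up
- stand_slim: fixed wooden stand of the slim stick, 64 x 64 x 42 mm block with a square socket 36 mm deep in its top (1.5 mm play each side); the upper 104 mm of the stick stand free above the stand. Origin: centre of its underside. The two stands change places between starts
- stand_thick: fixed wooden stand of the thick stick, 64 x 64 x 42 mm, the same otherwise. Origin: centre of its underside
- end_stop: fixed wooden end stop standing beyond the far end of the lower board, 2 to 12 mm clear of that end: upright plank 64 mm wide, 18 mm thick, 85 mm high, square to the board, with a low foot behind. Rigid. Origin: centre of the plank's underside on the table; y points towards the robot, the flat face that the board must meet is at y = +9 mm; x to the left, z up
- mask_filter_1: bystander, fixed: white round filter cartridge, 76 mm wide, 35 mm high, beyond the stack; origin centre of its underside
- sanding_block: bystander: loose cork sanding block, 61 x 100 x 31 mm, on the near left of the stack; origin centre of its underside
- pencil: bystander: loose red pencil, 164 mm long, 8 mm thick, lying between the stack and the stands; origin centre of its underside
- side_cutters: bystander, fixed: side cutters lying to the right of the stands, 151 mm long, 14 mm high; origin centre of the underside
There are look-alikes about, which are no part of the job. Leave any green look-alike of the slim_stick alone. Of the things that look like the top_board, the larger one is meant.

How it is judged:
By the outcome, as a careful person would: the job done as asked, in the order asked, and still so for the second after the job is handed in, with the robot touching nothing.
It also fails if it takes over 48 s, if anything falls off the work surface, if the arm or the gripper's body presses on something with over 40 N, if the wrist force passes 120 N, or if a joint passes its speed limit or range.

## Robot

A 7-joint arm with a two-finger parallel gripper is mounted at the origin on the work surface; the furniture and walls round the work are solid. World frame = base frame: x ahead of the robot, y to its left, z up, the work surface at z = 0. Lengths are in m, angles in degrees, forces in N, time in s.
With the tool pointing down it reaches from about 0.425 to 0.875 m from the base axis. Payload 4.7 kg.
Tool frame: the origin (TCP) lies midway between the tips of the shut fingers; the grasp point (between the pads) lies env.grip_point_offset behind it (env.grip_point_offset is the distance from the TCP to the grasp point, in m); x points along the fingers, y is the direction in which the jaws open and shut, and the axes are right-handed (so a half turn about x gives the same grasp; the last joint's range is limited). The gripper opens to 87 mm and grips with 3 to 60 N. Pads are 19 mm wide; open, the fingers measure 117 mm over their backs; the gripper's body (75 mm by 190 mm) begins 51 mm behind the grasp point.
Start: joints at [66.87, 18.392, -4.016, 83.108, 1.295, 78.541, -3.26], TCP at [0.264, -0.594, 0.223] pointing down, gripper open.
Joint ranges: [-163.93, 163.93], [-17.29, 119.83], [-79.2, 71.16], [3.27, 140.29], [-89.18, 269.18], [5.43, 117.66], [-154.24, 154.24]. Speed limits (degrees/s): [147.25, 147.25, 180, 180, 180, 180, 180].

## Interface

Orientations are given as [roll, pitch, yaw] about the fixed x, y, z axes, in that order (R = Rz(yaw) Ry(pitch) Rx(roll)).
In Python, from cell import readout, read_camera, camera_params, sign_off, spot_in, pinpoint, env gives the robot as it stands.
- The arm moves only by the shell command python3 -m pendant 'ROWS' [OPENING] [FORCE]. ROWS is a JSON object of lists of equal length, an entry for each row: "xyz": the shift along the world's x, y, z in m, a list of three; "turn": the turn about the world's z in rad. A call has 1 to 10 rows; each row shifts and turns the pose as measured when the row begins; what a row does not reach is not made up. A row lasts 1/8 s, in which the tool goes at most 62.5 mm and 10.7 degrees, less where a joint would pass 70% of its speed; a pose out of reach is approached as far as the arm can. A call is refused whole if a number of a shift passes 0.0625 or a number of a turn 0.188, either way. A call with a gripper value outside its range is refused whole. OPENING is the opening, from 0 (shut) to 1 (fully open), set as the call begins (- or left out, the last holds). The fingers move at their own pace and stop on an object; FORCE is the grip in N (left out, the last holds). Time passes only in rows, so rows that do not move let the fingers close. It gives the time, the measured TCP pose, the force and the opening at its end, in the units of the state.
- readout.get_obs(): the state, without advancing time (a new reading comes with each control period).
- read_camera(name): name is "side" or "top" or "wrist"; returns the picture (400x640x3 uint8, red, green, blue); there is no depth.
- camera_params(name): a dict with "fx", "fy", "cx", "cy" (pixels), "rvec" (rotation vector, rad) and "tvec" (3), from world to camera coordinates, as OpenCV has them; the wrist camera has in their place "hand_eye" (4x4, takes a point from camera to tool coordinates, whose origin is the TCP and whose axes are the tool frame's). Camera axes: x right, y down, z forward; pixel columns grow to the right and rows downward; lengths in m; the calibration is good to about 2 mm. A picture is of the moment at which its call begins: read the wrist's pose just before it. camera_params takes no time and is no camera call.
- sign_off(): hands the job in, once; it reports no verdict.
Trained networks look in the newest picture that a camera, given by its name, has taken for a name from the list of things; names that differ only in an ending like _2 or _b are one class to them, and where a whole thing is asked for, a point or a joint stands for the part that bears it (a point fixed in the world has none). Each returns a list of dicts, best first, with "score" (0 to 1); they miss things now and then, are a little off and sometimes report something else, mostly with a low value. They report only what shows in the picture. A call takes as long as a camera call. They do not tell look-alikes from the thing itself.
- spot_in(camera, name): "at" ([x, y, z] in m, in the coordinates of the camera as it stood for that picture, good to about 4 mm: the middle of the surface that is visible of it).
- pinpoint(camera, name): "at" ([x, y, z] in m, in the coordinates of the camera as it stood for that picture, good to about 4 mm: a listed point, or the origin of a listed thing).
The state is a dict: "time_s": time; "qpos": joint angles; "joint_velocities": joint speeds; "effort": joint torques, N m; "tool_pos": TCP position; "tool_rot": TCP orientation; "force": force on the tool from outside, world axes, zero at the start; "wrist_torque": the same for the moment, N m; "grip_width": finger opening in m.
Only numpy, scipy, OpenCV 4.12 (cv2) and the standard library are available. Lean on these libraries where they do the work, as an engineer would, in place of code of your own. Each camera call takes 0.05 s, during which the arm holds its last target.

## Working session

There is one attempt and no reset: what is moved stays moved. The work goes in short steps, Python scripts to look and compute and a shell command to move; the robot and the scene stay as the last step left them, time stands still between calls to the robot, and variables do not carry over. Pictures are saved under pics/ and viewed, and the job is handed in when it is done.

```bash
ls; mkdir -p pics
python3 - <<'E'
from cell import readout, read_camera, camera_params, env
import cv2
print(readout.get_obs()); print(env.grip_point_offset)
for n in("side","top","wrist"):
    im=read_camera(n); cv2.imwrite(f"pics/{n}0.png",im[:,:,::-1]); print(n,camera_params(n))
E
```

```text
pics
{'time_s': 0.0, 'qpos': array([66.86907654, 18.43782112, -4.01531953, 83.17602285,  1.29403761,
       78.54054652, -3.25919924]), 'joint_velocities': array([-0.02644907, -0.07748248, -0.034397  ,  0.04447872,  0.06734129,
        0.04582239, -0.08681462]), 'effort': array([-3.37180663e-04, -4.91292143e+01, -4.04343372e-01, -3.12525487e+01,
       -6.40537427e-02,  4.37344343e-02,  1.99689430e-04]), 'tool_pos': array([ 0.26347281, -0.59359232,  0.2214657 ]), 'tool_rot': array([-87.40460731,  89.89068761, 116.53649805]), 'force': array([-0.05964008,  0.31469332, -0.87760092]), 'wrist_torque': array([ 0.03708484, -0.02544333, -0.02013137]), 'grip_width': 0.08727702250647972}
0.0187
side {'fx': 374.7380254681501, 'fy': 374.7380254681501, 'cx': 312.02191609065454, 'cy': 199.1196327674418, 'rvec': array([ 1.57808384, -2.09096474,  0.74105012]), 'tvec': array([0.14054142, 0.48535714, 0.57619997])}
top {'fx': 492.2386524779921, 'fy': 492.2386524779921, 'cx': 311.5569597120153, 'cy': 196.1806900971674, 'rvec': array([ 2.22496436, -2.16589254,  0.10378337]), 'tvec': array([-0.05301885,  0.56484182,  1.45572752])}
wrist {'fx': 284.6211849881604, 'fy': 284.6211849881604, 'cx': 319.1348898185726, 'cy': 201.8470831353525, 'hand_eye': array([[ 1.83141391e-04, -2.65216919e-01,  9.64188754e-01,
        -1.61864365e-01],
       [ 9.99999937e-01,  3.42509272e-04, -9.57303487e-05,
        -2.36769995e-04],
       [-3.04854280e-04,  9.64188710e-01,  2.65216965e-01,
        -7.19942860e-02],
       [ 0.00000000e+00,  0.00000000e+00,  0.00000000e+00,
         1.00000000e+00]])}
```

View pics/top0.png

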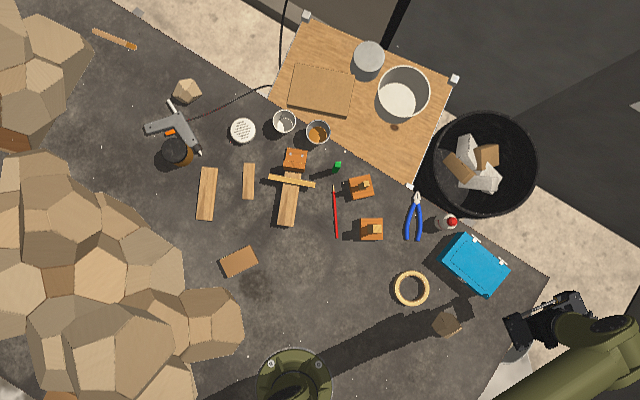

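View pics/side0.png

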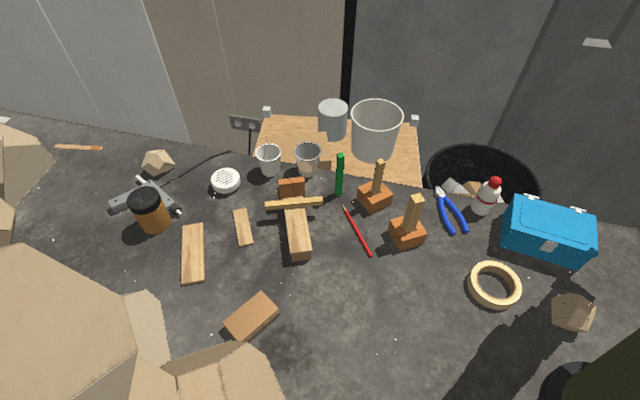

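View pics/wrist0.png

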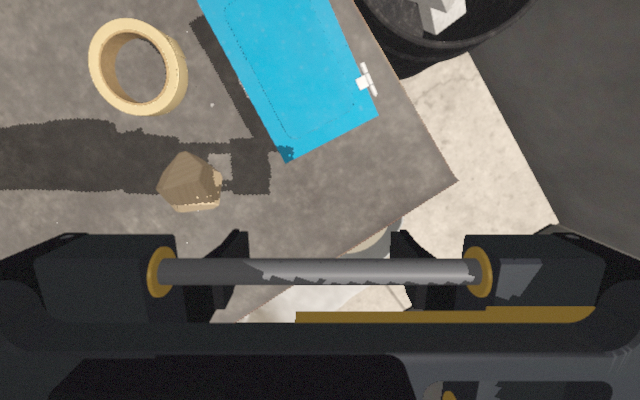

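```bash
cat > h.py <<'E'
import numpy as np,cv2
from scipy.spatial.transform import Rotation as Ro
from cell import readout, read_camera, camera_params, spot_in, pinpoint, env
def RT(n,obs=None):
    p=camera_params(n); K=np.array([[p['fx'],0,p['cx']],[0,p['fy'],p['cy']],[0,0,1]])
    if n=='wrist':
        o=obs or readout.get_obs()
        T=np.eye(4);T[:3,:3]=Ro.from_euler('xyz',o['tool_rot'],degrees=True).as_matrix();T[:3,3]=o['tool_pos']
        M=np.linalg.inv(T@p['hand_eye']); return K,M[:3,:3],M[:3,3]
    return K,Ro.from_rotvec(p['rvec']).as_matrix(),np.array(p['tvec'])
def c2w(c,pt): K,R,t=c; return R.T@(np.array(pt)-t)
def w2p(c,P):
    K,R,t=c; P=np.atleast_2d(P); q=(P@R.T+t)@K.T; return q[:,:2]/q[:,2:]
def px2w(c,uv,z):
    K,R,t=c; d=R.T@np.linalg.inv(K)@np.array([uv[0],uv[1],1.]); o=-R.T@t; return o+d*(z-o[2])/d[2]
def snap(n,f=None):
    o=readout.get_obs(); im=read_camera(n); c=RT(n,o)
    if f: cv2.imwrite('pics/'+f,im[:,:,::-1])
    return im,c
E
python3 - <<'E'
from h import *
np.set_printoptions(precision=4,suppress=True)
for n in('top','side'):
    im,c=snap(n)
    for k in ['low_board','top_board','slim_stick','slim_stick_mid','thick_stick','laid_stick','stand_slim','stand_thick','end_stop','pencil']:
        for d in pinpoint(n,k)[:3]: 
            P=c2w(c,d['at']);print(n,k,round(d['score'],2),P,w2p(c,P)[0])
im,c=snap('top')
cr=cv2.resize(im[130:260,180:400],None,fx=3.6,fy=3.6,interpolation=cv2.INTER_CUBIC);cv2.imwrite('pics/topc.png',cr[:,:,::-1])
im,c=snap('side')
cr=cv2.resize(im[140:290,170:440],None,fx=2.9,fy=2.9,interpolation=cv2.INTER_CUBIC);cv2.imwrite('pics/sidec.png',cr[:,:,::-1])
print(readout.get_obs()['time_s'])
E
```

```text
top top_board 0.86 [ 0.6101  0.1499 -0.0011] [250.0888 180.5671]
top top_board 0.7 [ 0.5687  0.2741 -0.0018] [208.5978 193.0147]
top slim_stick 0.42 [ 0.5947 -0.1857  0.0076] [360.3528 188.4432]
top slim_stick 0.37 [ 0.6459 -0.1056  0.0027] [334.3024 171.1411]
top slim_stick_mid 0.6 [ 0.6523 -0.1071  0.074 ] [336.5936 165.951 ]
top slim_stick_mid 0.52 [ 0.5998 -0.189   0.0777] [364.4892 184.6136]
top thick_stick 0.65 [ 0.4739 -0.2149  0.0068] [369.2241 228.5378]
top thick_stick 0.18 [ 0.4736 -0.215   0.0032] [369.0888 228.6599]
top laid_stick 0.62 [0.6056 0.0254 0.044 ] [290.7157 181.7001]
top laid_stick 0.52 [ 0.5977 -0.1812  0.0012] [358.6663 187.5915]
top stand_slim 0.79 [ 0.5977 -0.1804 -0.0006] [358.3152 187.6345]
top stand_thick 0.86 [ 0.4727 -0.2166  0.0026] [369.5605 228.9438]
top stand_thick 0.41 [ 0.7601  0.1779 -0.0007] [242.6553 131.5568]
top end_stop 0.92 [0.6528 0.0202 0.0025] [293.1448 167.6927]
top pencil 0.58 [ 0.527  -0.1082 -0.0014] [334.1735 210.1517]
side low_board 0.66 [0.5496 0.0276 0.033 ] [297.1833 225.8291]
side top_board 0.96 [ 0.5625  0.2758 -0.0014] [193.
[... 243 characters left out ...]
-0.1852  0.0085] [373.6941 199.7029]
side slim_stick_mid 0.87 [ 0.5946 -0.19    0.0701] [378.0202 182.4773]
side slim_stick_mid 0.56 [ 0.6457 -0.1083  0.0702] [339.7892 174.6732]
side thick_stick 0.59 [ 0.4692 -0.2153  0.0088] [404.6679 235.0787]
side laid_stick 0.78 [0.6091 0.0216 0.0409] [293.3955 204.2777]
side stand_slim 0.59 [ 0.5992 -0.1886 -0.0057] [373.2544 200.7642]
side stand_slim 0.56 [ 0.5618  0.2803 -0.0016] [191.8253 254.858 ]
side stand_thick 0.87 [ 0.4704 -0.2186 -0.0042] [404.7534 237.4056]
side end_stop 0.69 [0.65   0.0178 0.0026] [291.7543 201.3587]
side pencil 0.62 [ 0.5236 -0.1094 -0.0018] [354.59  229.718]
side pencil 0.51 [0.3631 0.1716 0.0016] [252.2021 321.8744]
1.35
```

View pics/topc.png

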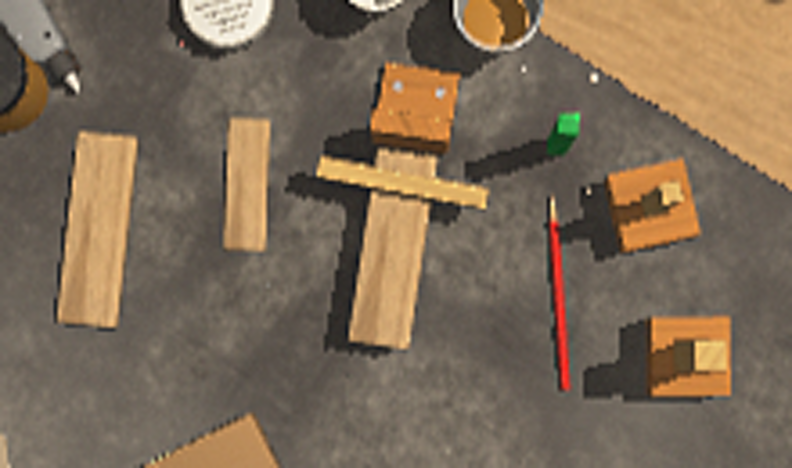

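View pics/sidec.png

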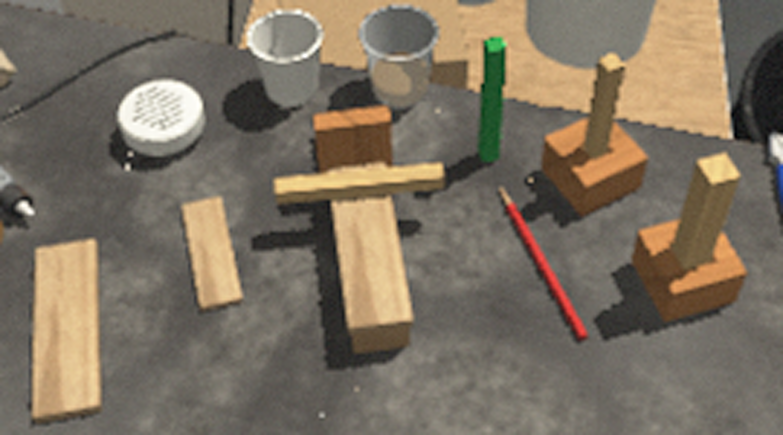

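Run:
```python
from h import *
np.set_printoptions(precision=4,suppress=True)
o=readout.get_obs();R=Ro.from_euler('xyz',o['tool_rot'],degrees=True).as_matrix();print(R,o['tool_pos'])
c=RT('top'); s=1/3.6
f=lambda l,z:[px2w(c,(180+u*s,130+v*s),z) for u,v in l]
def yaw(a,b): d=b-a; return np.degrees(np.arctan2(d[1],d[0])),np.linalg.norm(d)
P=f([(608,175),(685,158),(700,235),(625,252)],.042);print('stand slim',np.mean(P,0),[yaw(P[i],P[(i+1)%4]) for i in range(4)])
P=f([(376,150),(440,155),(408,349),(350,343)],.043);print('low',np.mean(P,0),[yaw(P[i],P[(i+1)%4]) for i in range(4)])
P=f([(78,132),(137,137),(116,327),(57,321)],.011);print('topb',np.mean(P,0),[yaw(P[i],P[(i+1)%4]) for i in range(4)])
P=f([(319,157),(488,190),(486,208),(316,177)],.059);print('laid',np.mean(P,0),[yaw(P[i],P[(i+1)%4]) for i in range(4)])
P=f([(385,63),(461,75),(448,152),(371,138)],.085);print('stop?',np.mean(P,0),[yaw(P[i],P[(i+1)%4]) for i in range(4)])
P=f([(672,192)],.146);print('stick top',P)
```

```text
[[-0.      0.4058 -0.914 ]
 [-0.0001 -0.914  -0.4058]
 [-1.      0.0001  0.    ]] [ 0.2637 -0.5941  0.2226]
stand slim [ 0.5962 -0.1858  0.042 ] [(np.float64(-75.89597070429481), np.float64(0.0654110933196945)), (np.float64(-167.98006883662836), np.float64(0.06486667358888494)), (np.float64(104.32576185315516), np.float64(0.06360719201725351)), (np.float64(13.615712858745505), np.float64(0.06507228611880918))]
low [0.5539 0.028  0.043 ] [(np.float64(-92.84078196120898), np.float64(0.05279192608379793)), (np.float64(172.26244406835622), np.float64(0.16147505152116268)), (np.float64(85.6085311765761), np.float64(0.047557798344667744)), (np.float64(-5.900884096985723), np.float64(0.15982660812997376))]
topb [0.5659 0.2766 0.011 ] [(np.float64(-93.22436102698416), np.float64(0.04945748020976742)), (np.float64(176.02201304400282), np.float64(0.15988451783828622)), (np.float64(85.7037662812286), np.float64(0.04915663089176726)), (np.float64(-3.8708178863368743), np.float64(0.15896125104382042))]
laid [0.6067 0.0221 0.059 ] [(np.float64(-99.4715806858396), np.float64(0.13994041868227955)), (np.float64(175.14710690983193), np.float64(0.014790675161655411)), (np.float64(81.24015323467137), np.float64(0.14032142237846681)), (np.float64(-6.621160436521978), np.float64(0.016506108852440117))]
stop? [0.6655 0.0122 0.085 ] [(np.float64(-97.34169035343126), np.float64(0.06167018135821213)), (np.float64(172.0295909316835), np.float64(0.06302384179090283)), (np.float64(81.28638834107325), np.float64(0.06252641405316302)), (np.float64(-8.766148693472429), np.float64(0.061542042423416106))]
stick top [array([ 0.5967, -0.1861,  0.146 ])]
```

The two upright wood sticks are at top-view pixels (361,186) and (371,229), with a green one at (337,166). The far wood stick is visibly the thinner one (16 mm against 24 mm in the crop), so it is the slim stick. The board-like things are at (207,193), measured 160x50 mm, and (249,181), which is smaller. I'll use the left, larger one.

```bash
python3 -m pendant '{"xyz":[[0.03,0.04,0.02],[0.035,0.045,0.01],[0.035,0.045,0.01],[0.035,0.045,0.01],[0.035,0.045,0],[0.035,0.045,0],[0.035,0.045,0],[0.035,0.04,0],[0.03,0.03,0],[0.025,0.03,0]],"turn":[0.17,0.17,0.17,0.17,0.17,0.17,0.17,0.17,0.04,0]}' 1 10
python3 - <<'E'
from h import *
o=readout.get_obs();print(o['tool_pos'],o['tool_rot'],o['force'],o['time_s'])
im,c=snap('wrist','w1.png')
for d in pinpoint('wrist','slim_stick'): P=c2w(c,d['at']);print(d['score'],P,w2p(c,P))
E
```

```text
time_s: 2.6
tool_pos: [0.5978, -0.1737, 0.2755]
tool_rot: [29.9, 89.5, -43.8]
force: [0.7, -0.1, 0.9]
grip_width: 0.087
[ 0.59779299 -0.17368401  0.27554924] [ 29.93863982  89.50021907 -43.78850929] [ 0.66869397 -0.14122419  0.85627602] 2.6
0.72 [ 6.43279355e-01 -1.05865276e-01 -2.87998262e-06] [[360.44333378 136.18067141]]
0.69 [ 0.59901735 -0.18050472  0.00452793] [[318.16015973 175.78929885]]
```

View pics/w1.png

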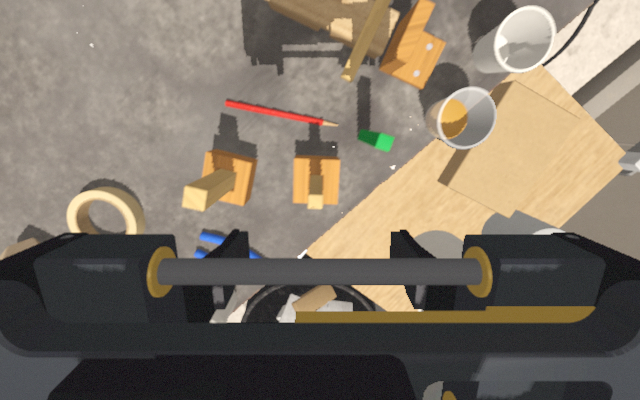

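Run:
```python
from h import *
np.set_printoptions(precision=4,suppress=True)
im,c=snap('wrist')
o=readout.get_obs();R=Ro.from_euler('xyz',o['tool_rot'],degrees=True).as_matrix();print(R[:,1],np.degrees(np.arctan2(R[1,1],R[0,1])),R[:,0],o['tool_pos'])
cr=cv2.resize(im[140:220,270:365],None,fx=7,fy=7,interpolation=cv2.INTER_CUBIC);cv2.imwrite('pics/w1c.png',cr[:,:,::-1])
print(px2w(c,(316,199),.146))
```

```text
[0.9586 0.2847 0.0047] 16.53863772335484 [ 0.0063 -0.0044 -1.    ] [ 0.598  -0.1717  0.2754]
[ 0.598  -0.1739  0.146 ]
```

View pics/w1c.png

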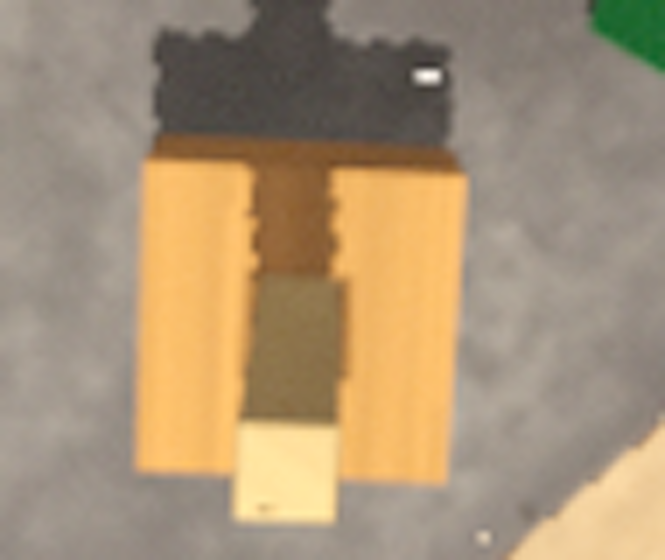

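Run:
```python
from h import *
np.set_printoptions(precision=4,suppress=True)
im,c=snap('wrist')
print(px2w(c,(311,207.4),.146), px2w(c,(270+302/7,140+322/7),.042),readout.get_obs()['tool_pos'])
```

```text
[ 0.5939 -0.1879  0.146 ] [ 0.5945 -0.1875  0.042 ] [ 0.597  -0.1742  0.2753]
```

```bash
python3 -m pendant '{"xyz":[[-0.002,-0.013,-0.03],[0,0,-0.03],[0,0,-0.03],[0,0,-0.03],[0,0,0]],"turn":[-0.035,0,0,0,0]}' 0.7 10
python3 - <<'E'
from h import *
o=readout.get_obs();R=Ro.from_euler('xyz',o['tool_rot'],degrees=True).as_matrix();print(o['tool_pos'],np.degrees(np.arctan2(R[1,1],R[0,1])),R[:,0],o['force'],o['time_s'])
im,c=snap('wrist','w2.png');
E
```

```text
time_s: 3.42
tool_pos: [0.5902, -0.1988, 0.1533]
tool_rot: [5.5, 89.2, -71.0]
force: [-0.1, -0.5, 0.8]
grip_width: 0.0612
[ 0.59019399 -0.19881559  0.15326198] 13.438334032169347 [ 0.00460261 -0.01337802 -0.99989992] [-0.09438216 -0.48962795  0.76738045] 3.425
```

View pics/w2.png

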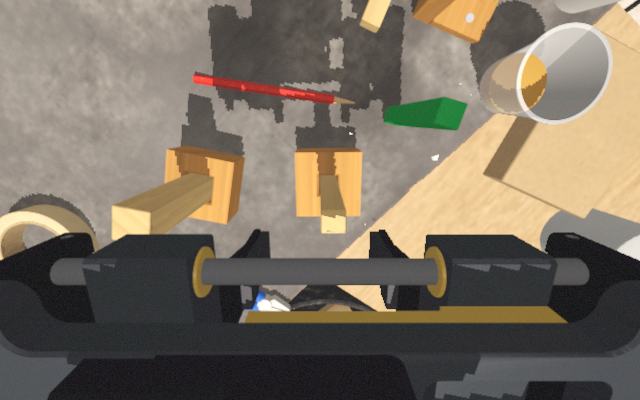

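Run:
```python
from h import *
np.set_printoptions(precision=4,suppress=True)
im,c=snap('wrist')
print(px2w(c,(332.5,226),.146), readout.get_obs()['tool_pos'])
```

```text
[ 0.597  -0.1881  0.146 ] [ 0.5926 -0.1989  0.1566]
```

```bash
python3 -m pendant '{"xyz":[[0.004,0.011,0],[0,0,0],[0,0,-0.015],[0,0,-0.02]],"turn":[0.01,0,0,0]}'
python3 - <<'E'
from h import *
o=readout.get_obs();R=Ro.from_euler('xyz',o['tool_rot'],degrees=True).as_matrix();print(o['tool_pos'],np.degrees(np.arctan2(R[1,1],R[0,1])),R[:,0],o['force'],o['time_s'])
im,c=snap('wrist','w3.png');
E
```

```text
time_s: 4.03
tool_pos: [0.6004, -0.1878, 0.1259]
tool_rot: [33.2, 88.4, -42.7]
force: [0.1, -0.0, -0.1]
grip_width: 0.0612
[ 0.60038432 -0.18775818  0.12587471] 14.08804960726118 [ 0.02010999 -0.01856897 -0.99962532] [ 0.13046236 -0.02923469 -0.10949554] 4.025
```

View pics/w3.png

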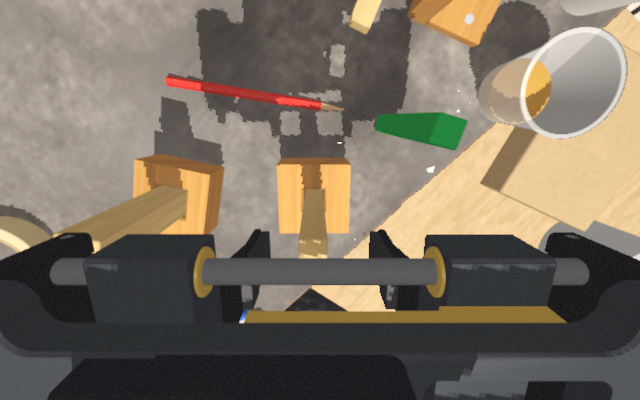

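```bash
python3 -m pendant '{"xyz":[[-0.002,0,-0.014],[0,0,-0.012],[0,0,0]],"turn":[0,0,0]}'
python3 - <<'E'
from h import *
o=readout.get_obs();R=Ro.from_euler('xyz',o['tool_rot'],degrees=True).as_matrix();print(o['tool_pos'],np.degrees(np.arctan2(R[1,1],R[0,1])),R[:,0],o['force'],o['time_s'])
E
```

```text
time_s: 4.45
tool_pos: [0.5944, -0.1872, 0.0918]
tool_rot: [21.2, 88.9, -54.8]
force: [-0.1, 0.3, -0.2]
grip_width: 0.0608
[ 0.59437671 -0.1872363   0.09177847] 14.066406429829662 [ 0.01077268 -0.01525558 -0.99982559] [-0.141508    0.25028364 -0.18709855] 4.45
```

```bash
python3 -m pendant '{"xyz":[[0.002,0,0.007],[0,0,0],[0,0,0]],"turn":[0,0,0]}' 
python3 -m pendant '{"xyz":[[0,0,0],[0,0,0],[0,0,0],[0,0,0],[0,0,0]],"turn":[0,0,0,0,0]}' 0 8
python3 - <<'E'
from h import *
o=readout.get_obs();R=Ro.from_euler('xyz',o['tool_rot'],degrees=True).as_matrix();print(o['tool_pos'],np.degrees(np.arctan2(R[1,1],R[0,1])),R[:,0],o['force'],o['time_s'])
E
```

```text
time_s: 4.82
tool_pos: [0.5977, -0.1875, 0.1008]
tool_rot: [25.8, 88.8, -50.2]
force: [0.4, 0.5, -0.2]
grip_width: 0.0616
time_s: 5.45
tool_pos: [0.5979, -0.1876, 0.1013]
tool_rot: [26.6, 88.8, -49.3]
force: [0.3, 0.6, 0.4]
grip_width: 0.0191
[ 0.59793865 -0.18758574  0.1012583 ] 14.060251159359527 [ 0.01410172 -0.01640783 -0.99976593] [0.26220274 0.57363167 0.43603262] 5.45
```

```bash
python3 -m pendant '{"xyz":[[0,0,0],[0,0,0],[0,0,0.02],[0,0,0.04],[0,0,0.04]],"turn":[0,0,0,0,0]}' 0 12
python3 - <<'E'
from h import *
o=readout.get_obs();R=Ro.from_euler('xyz',o['tool_rot'],degrees=True).as_matrix();print(o['tool_pos'],np.degrees(np.arctan2(R[1,1],R[0,1])),R[:,0],o['force'],o['time_s'])
im,c=snap('side','s4.png');
E
```

```text
time_s: 6.08
tool_pos: [0.5956, -0.1869, 0.2027]
tool_rot: [17.6, 89.1, -58.3]
force: [-0.6, 0.1, -0.9]
grip_width: 0.0162
[ 0.59564552 -0.18692561  0.20270876] 14.08010923711709 [ 0.00858944 -0.0139253  -0.99986614] [-0.56682003  0.05873253 -0.90991093] 6.075
```

View pics/s4.png

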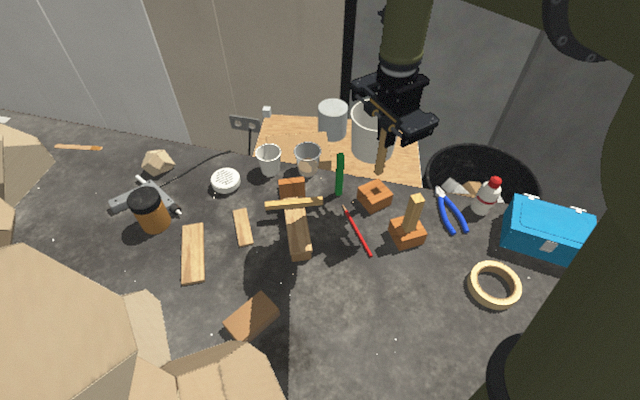

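```bash
python3 -m pendant '{"xyz":[[-0.02,0.03,0],[-0.022,0.035,0],[-0.022,0.035,0],[-0.02,0.035,0],[-0.016,0.02,0],[0,0,0],[0,0,0]],"turn":[-0.075,-0.075,-0.075,-0.075,-0.075,0,0]}'
python3 - <<'E'
from h import *
im,c=snap('wrist','w5.png')
o=readout.get_obs();R=Ro.from_euler('xyz',o['tool_rot'],degrees=True).as_matrix();print(o['tool_pos'],np.degrees(np.arctan2(R[1,1],R[0,1])),R[:,0],o['force'],o['time_s'])
np.savez('w5.npz',im=im,K=c[0],R=c[1],t=c[2])
E
```

```text
time_s: 7.0
tool_pos: [0.5011, -0.028, 0.2214]
tool_rot: [51.3, 87.6, -46.7]
force: [0.1, -0.5, -1.2]
grip_width: 0.016
[ 0.50116829 -0.02784689  0.22136956] -7.976280898541673 [ 0.02889789 -0.03026441 -0.99912411] [-0.04173752  0.09367075 -0.54767115] 7.05
```

View pics/w5.png

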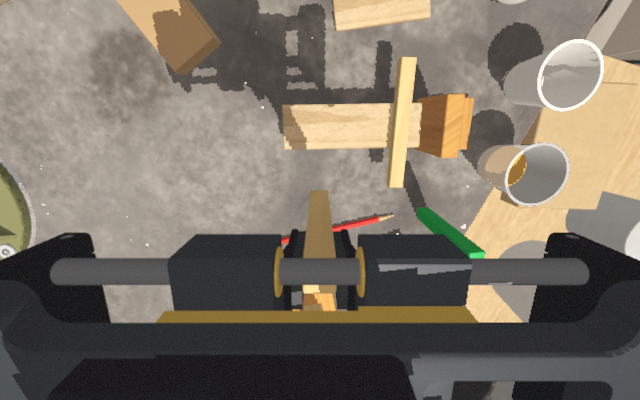

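Run:
```python
import cv2
im=cv2.imread('pics/w5.png');cv2.imwrite('pics/w5c.png',cv2.resize(im[45:200,270:480],None,fx=3.8,fy=3.8,interpolation=cv2.INTER_CUBIC))
```

```text
(no output)
```

View pics/w5c.png

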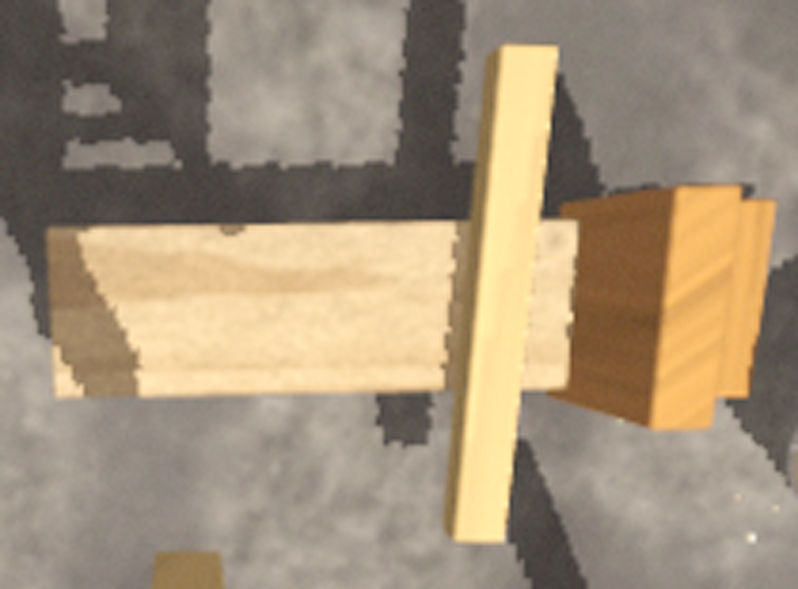

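Run:
```python
from h import *
np.set_printoptions(precision=4,suppress=True)
d=np.load('w5.npz');c=(d['K'],d['R'],d['t'])
f=lambda l,z:np.array([px2w(c,(270+u/3.8,45+v/3.8),z) for u,v in l])
yaw=lambda a,b:(round(np.degrees(np.arctan2(*(b-a)[1::-1])),1),round(np.linalg.norm(b-a)*1e3,1))
L=f([(48,228),(578,220),(569,387),(55,397)],.043);print('low',L,L.mean(0),[yaw(L[i],L[(i+1)%4]) for i in range(4)])
S=f([(500,45),(558,45),(506,542),(455,540)],.059);print('laid',S.mean(0),[yaw(S[i],S[(i+1)%4]) for i in range(4)])
Q=f([(676,186),(742,187),(713,427),(651,428)],.085);print('stop',Q,[yaw(Q[i],Q[(i+1)%4]) for i in range(4)])
```

```text
low [[ 0.478   0.0639  0.043 ]
 [ 0.6349  0.0445  0.043 ]
 [ 0.6304 -0.0047  0.043 ]
 [ 0.4715  0.015   0.043 ]] [0.5537 0.0297 0.043 ] [(np.float64(-7.1), np.float64(158.1)), (np.float64(-95.2), np.float64(49.4)), (np.float64(172.9), np.float64(160.2)), (np.float64(82.4), np.float64(49.4))]
laid [0.6062 0.0231 0.059 ] [(np.float64(-7.6), np.float64(16.0)), (np.float64(-98.9), np.float64(139.5)), (np.float64(169.3), np.float64(16.0)), (np.float64(81.1), np.float64(138.6))]
stop [[ 0.6447  0.0499  0.085 ]
 [ 0.6621  0.0473  0.085 ]
 [ 0.6547 -0.0148  0.085 ]
 [ 0.6374 -0.0126  0.085 ]] [(np.float64(-8.6), np.float64(17.5)), (np.float64(-96.8), np.float64(62.5)), (np.float64(172.7), np.float64(17.5)), (np.float64(83.3), np.float64(62.9))]
```

```bash
python3 -m pendant '{"xyz":[[-0.003,0.005,-0.035],[-0.002,0.004,-0.035],[0,0,-0.02],[0,0,0]],"turn":[0.01,0,0,0]}'
python3 - <<'E'
from h import *
im,c=snap('side','s6.png')
o=readout.get_obs();R=Ro.from_euler('xyz',o['tool_rot'],degrees=True).as_matrix();print(o['tool_pos'],np.degrees(np.arctan2(R[1,1],R[0,1])),R[:,0],o['force'],o['time_s'])
E
```

```text
time_s: 7.55
tool_pos: [0.4988, -0.0228, 0.1299]
tool_rot: [55.1, 87.5, -42.6]
force: [0.2, -0.5, -0.4]
grip_width: 0.0159
[ 0.49955066 -0.0228209   0.13091263] -7.656115680461446 [ 0.03352692 -0.02946841 -0.99900328] [ 0.02805658 -0.10658663 -0.34749566] 7.6
```

View pics/s6.png

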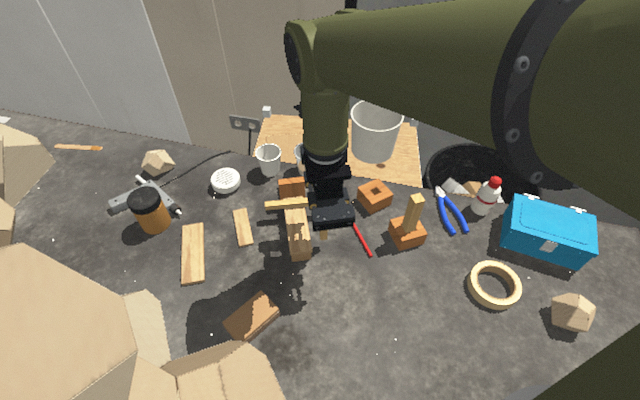

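```bash
cat > st.py <<'E'
from h import *
np.set_printoptions(precision=4,suppress=True)
o=readout.get_obs();R=Ro.from_euler('xyz',o['tool_rot'],degrees=True).as_matrix()
G=o['tool_pos']-env.grip_point_offset*R[:,0]
n=np.array([.1236,.9923,0]);u=np.array([.9923,-.1236,0]);r=G-np.array([.4981,.0107,0])
print('G',G,'a %.1f u %.1f z %.1f mm'%(1e3*r@n,1e3*r@u,1e3*G[2]),'yaw %.1f'%np.degrees(np.arctan2(R[1,1],R[0,1])),'ax',R[:,0],'F',o['force'],'t',o['time_s'],o['grip_width'])
E
python3 -m pendant '{"xyz":[[-0.005,0.001,-0.014],[0,0,-0.01],[0,0,0]],"turn":[0.008,0,0]}' 0 6; python3 st.py
```

```text
time_s: 7.98
tool_pos: [0.4959, -0.0225, 0.1073]
tool_rot: [58.6, 87.3, -38.6]
force: [0.6, 0.4, -0.7]
grip_width: 0.0158
G [ 0.4952 -0.022   0.126 ] a -32.8 u 1.2 z 126.0 mm yaw -7.2 ax [ 0.0369 -0.0295 -0.9989] F [ 0.5594  0.4493 -0.6646] t 7.975 0.01582931998336813
```

```bash
python3 -m pendant '{"xyz":[[0.0015,0.012,-0.002],[0.0015,0.012,-0.002],[0.0015,0.012,-0.002],[0,0,0]],"turn":[0,0,0,0]}'; python3 st.py
```

```text
time_s: 8.48
tool_pos: [0.5016, 0.0167, 0.102]
tool_rot: [59.9, 87.2, -37.3]
force: [-0.5, -0.1, -0.7]
grip_width: 0.016
G [0.5009 0.0173 0.1207] a 6.9 u 2.0 z 120.7 mm yaw -7.1 ax [ 0.0392 -0.0299 -0.9988] F [-0.4966 -0.1083 -0.6997] t 8.475 0.015972377021736494
```

```bash
python3 -m pendant '{"xyz":[[0.001,0.011,-0.004],[0.001,0.010,-0.006],[0.001,0.009,-0.006],[0,0,0]],"turn":[0,0,0,0]}'; python3 st.py
python3 - <<'E'
from h import *
snap('wrist','w7.png')
E
```

```text
time_s: 8.98
tool_pos: [0.505, 0.0488, 0.0851]
tool_rot: [60.1, 87.1, -37.1]
force: [0.2, -0.2, -0.4]
grip_width: 0.0158
G [0.5043 0.0494 0.1037] a 39.1 u 1.4 z 103.7 mm yaw -7.1 ax [ 0.0397 -0.03   -0.9988] F [ 0.1769 -0.153  -0.3978] t 8.975 0.01578976207853848
```

View pics/w7.png

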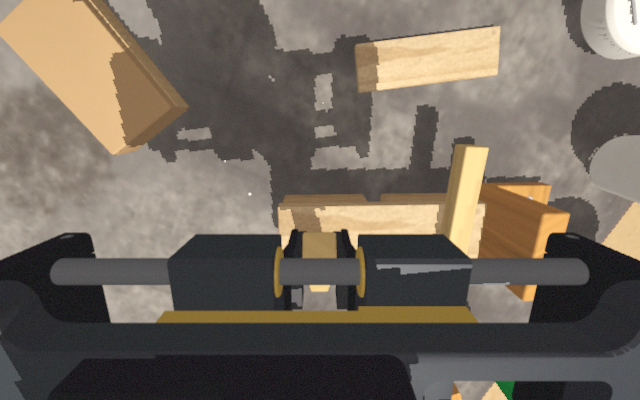

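```bash
python3 -m pendant '{"xyz":[[0.0005,0.006,-0.006],[0.0005,0.005,-0.006],[0.0005,0.005,-0.007],[0,0.003,-0.005],[0,0,0]],"turn":[0,0,0,0,0]}'; python3 st.py
python3 - <<'E'
from h import *
snap('wrist','w8.png')
E
```

```text
time_s: 9.65
tool_pos: [0.5069, 0.0683, 0.0596]
tool_rot: [60.4, 87.1, -36.8]
force: [0.4, -1.2, -0.1]
grip_width: 0.0159
G [0.5062 0.0689 0.0782] a 58.7 u 0.8 z 78.2 mm yaw -7.2 ax [ 0.0402 -0.0301 -0.9987] F [ 0.4498 -1.181  -0.0885] t 9.65 0.015923500054475605
```

View pics/w8.png

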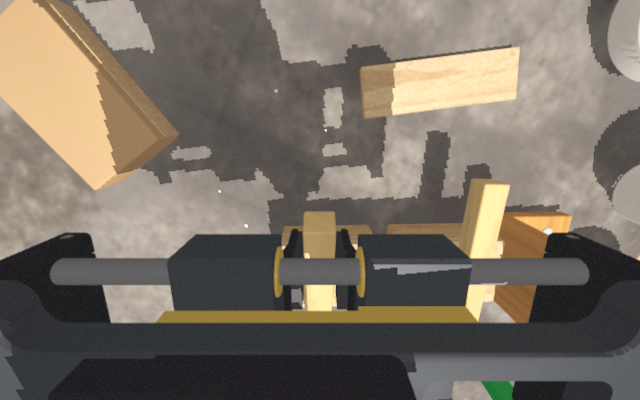

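```bash
python3 -m pendant '{"xyz":[[0.0005,0.006,-0.006],[0.0003,0.003,-0.007],[0,0,0]],"turn":[0,0,0]}'; python3 st.py; python3 -m pendant '{"xyz":[[0,0.002,-0.005],[0,0,0]],"turn":[0,0]}'; python3 st.py
```

```text
time_s: 10.07
tool_pos: [0.5079, 0.0775, 0.0459]
tool_rot: [60.3, 87.1, -37.0]
force: [0.1, -1.0, -0.5]
grip_width: 0.0161
G [0.5071 0.078  0.0646] a 67.9 u 0.6 z 64.6 mm yaw -7.3 ax [ 0.0404 -0.0304 -0.9987] F [ 0.1309 -1.0059 -0.4666] t 10.075 0.01607307240043768
time_s: 10.32
tool_pos: [0.5078, 0.0796, 0.0405]
tool_rot: [60.3, 87.1, -37.0]
force: [-0.7, 0.3, -0.2]
grip_width: 0.0158
G [0.5071 0.0802 0.0592] a 70.1 u 0.3 z 59.2 mm yaw -7.3 ax [ 0.0402 -0.0303 -0.9987] F [-0.7375  0.3328 -0.1993] t 10.325 0.015847214032241277
```

```bash
python3 -m pendant '{"xyz":[[0,0,-0.004],[0,0,0]],"turn":[0,0]}'; python3 -m pendant '{"xyz":[[0,0,-0.003],[0,0,0]],"turn":[0,0]}';python3 st.py;  python3 - <<'E'
from h import *
im,c=snap('wrist','w9.png'); im,c=snap('side')
cv2.imwrite('pics/s9.png',cv2.resize(im[150:290,220:400],None,fx=4,fy=4,interpolation=cv2.INTER_CUBIC)[:,:,::-1])
E
```

```text
time_s: 10.58
tool_pos: [0.508, 0.0798, 0.0364]
tool_rot: [60.9, 87.1, -36.4]
force: [-1.2, -0.6, -0.3]
grip_width: 0.016
time_s: 10.82
tool_pos: [0.5083, 0.08, 0.0335]
tool_rot: [61.7, 87.1, -35.7]
force: [0.3, -0.5, -0.9]
grip_width: 0.0158
G [0.5076 0.0806 0.0522] a 70.5 u 0.8 z 52.2 mm yaw -7.3 ax [ 0.0413 -0.0297 -0.9987] F [ 0.2983 -0.4995 -0.9256] t 10.825 0.015817120250766217
```

View pics/w9.png

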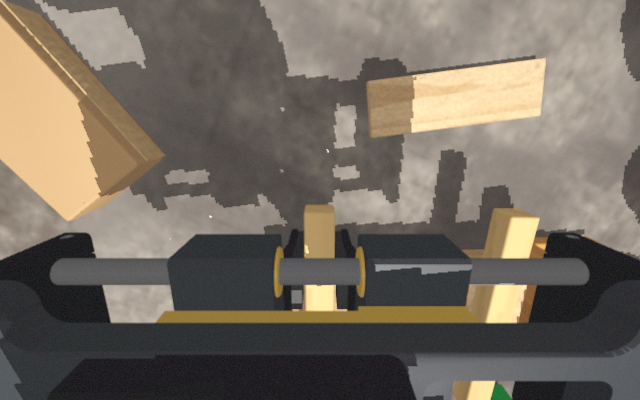

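View pics/s9.png

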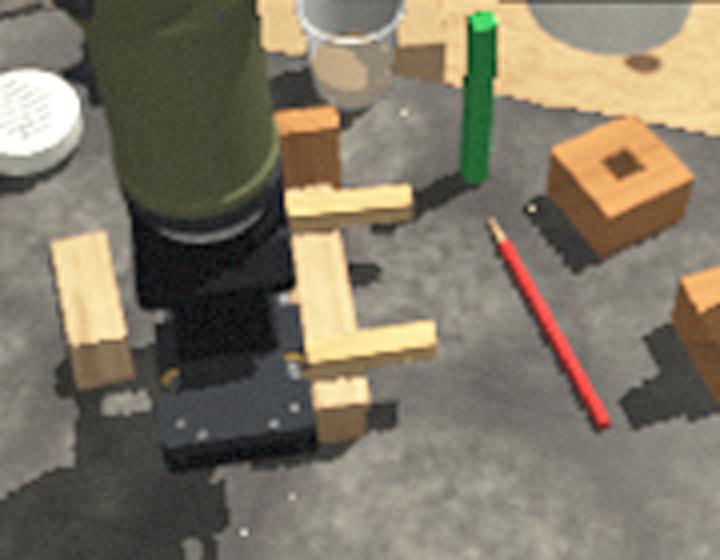

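```bash
python3 -m pendant '{"xyz":[[0,0,-0.002],[0,0,0]],"turn":[0,0]}'; python3 st.py;  python3 - <<'E'
from h import *
im,c=snap('top')
cv2.imwrite('pics/t9.png',cv2.resize(im[140:240,250:350],None,fx=6,fy=6,interpolation=cv2.INTER_CUBIC)[:,:,::-1])
E
```

```text
time_s: 11.18
tool_pos: [0.5084, 0.0801, 0.0317]
tool_rot: [61.8, 87.1, -35.6]
force: [0.7, -0.3, 1.0]
grip_width: 0.0161
G [0.5076 0.0807 0.0504] a 70.6 u 0.8 z 50.4 mm yaw -7.3 ax [ 0.0415 -0.0296 -0.9987] F [ 0.6771 -0.2576  0.9938] t 11.175 0.01611607361286153
```

View pics/t9.png

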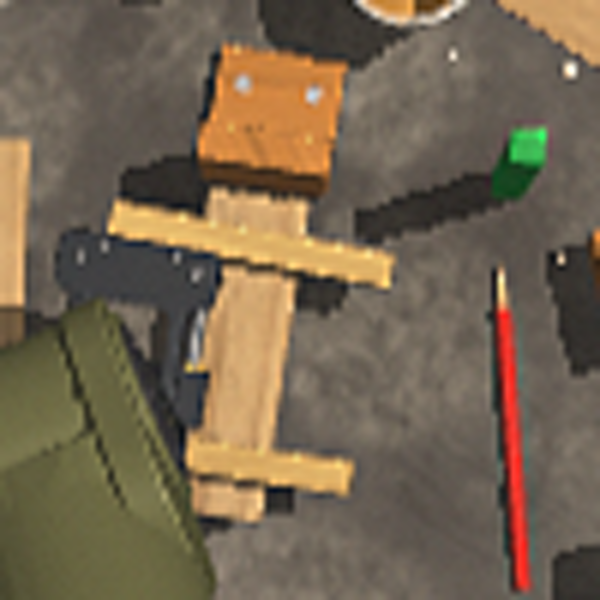

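```bash
python3 -m pendant '{"xyz":[[0,0,0],[0,0,0],[0,0,0]],"turn":[0,0,0]}' 0.5;  python3 st.py;  python3 -m pendant '{"xyz":[[0,0,0.01],[0,0,0.02],[0,0.01,0.05],[0.01,0.03,0.05],[0.01,0.05,0],[0.01,0.05,0],[0,0,0]],"turn":[0,0,0,0.17,0.17,0.17,0.17]}'
python3 - <<'E'
from h import *
im,c=snap('top');np.savez('t10.npz',im=im)
cv2.imwrite('pics/t10.png',cv2.resize(im[140:240,190:350],None,fx=5,fy=5,interpolation=cv2.INTER_CUBIC)[:,:,::-1])
im,c=snap('side')
cv2.imwrite('pics/s10.png',cv2.resize(im[150:290,170:370],None,fx=4,fy=4,interpolation=cv2.INTER_CUBIC)[:,:,::-1])
E
python3 st.py
```

```text
time_s: 11.6
tool_pos: [0.508, 0.0797, 0.0313]
tool_rot: [60.8, 87.1, -36.5]
force: [0.3, 0.2, -0.5]
grip_width: 0.0378
G [0.5072 0.0802 0.05  ] a 70.1 u 0.4 z 50.0 mm yaw -7.3 ax [ 0.0407 -0.0301 -0.9987] F [ 0.2931  0.2259 -0.5197] t 11.6 0.03780545982701199
time_s: 12.48
tool_pos: [0.5386, 0.2238, 0.1711]
tool_rot: [60.9, 86.7, 3.5]
force: [-0.4, -0.7, 0.1]
grip_width: 0.0435
G [0.538  0.219  0.1889] a 211.7 u 13.8 z 188.9 mm yaw 32.1 ax [ 0.0568 -0.0005 -0.9984] F [ 0.1689 -0.0976  0.2762] t 12.575 0.043438600675055165
```

View pics/t10.png

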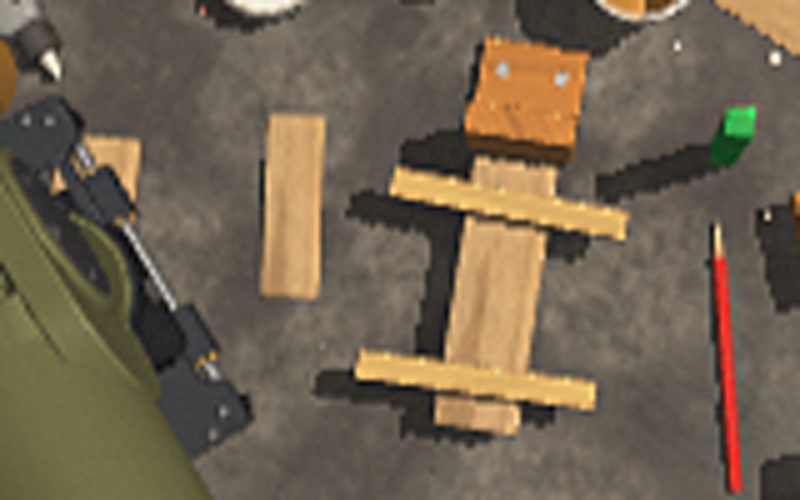

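View pics/s10.png

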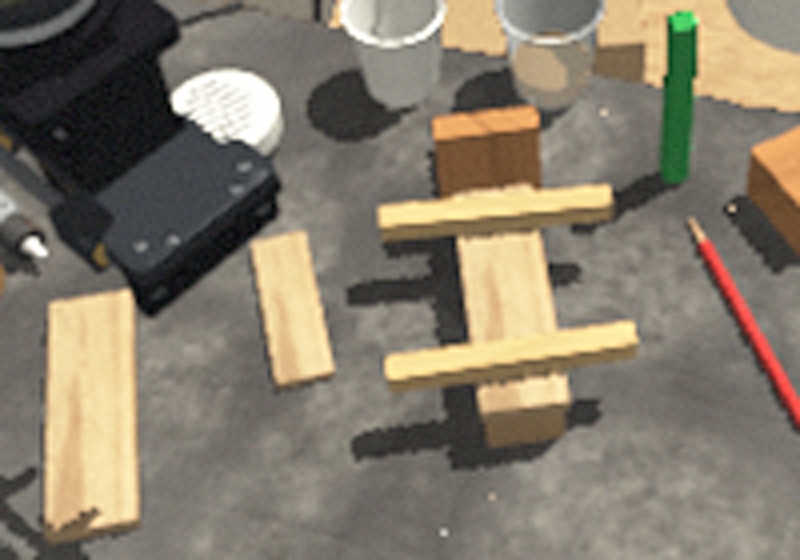

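```bash
python3 -m pendant '{"xyz":[[0.006,0.012,0],[0.008,0.016,0],[0.008,0.018,0],[0.004,0.01,0],[0,0,0],[0,0,0]],"turn":[0.17,0.17,0.17,0.17,0.17,0.05]}' 0.95
python3 st.py
python3 - <<'E'
from h import *
im,c=snap('wrist','w11.png');np.savez('w11.npz',K=c[0],R=c[1],t=c[2])
E
```

```text
time_s: 13.32
tool_pos: [0.5672, 0.2689, 0.1712]
tool_rot: [52.3, 86.8, 45.7]
force: [0.8, 0.8, -0.1]
grip_width: 0.0819
G [0.5665 0.2682 0.1899] a 264.0 u 36.0 z 189.9 mm yaw 83.5 ax [ 0.0385  0.0394 -0.9985] F [ 0.7921  0.7961 -0.1253] t 13.325 0.08187879684336169
```

View pics/w11.png

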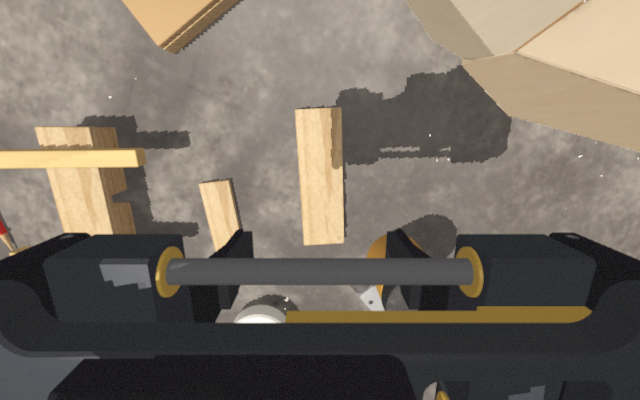

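Run:
```python
import cv2
im=cv2.imread('pics/w11.png');cv2.imwrite('pics/w11c.png',cv2.resize(im[95:255,270:380],None,fx=4,fy=3.7,interpolation=cv2.INTER_CUBIC))
```

```text
(no output)
```

View pics/w11c.png

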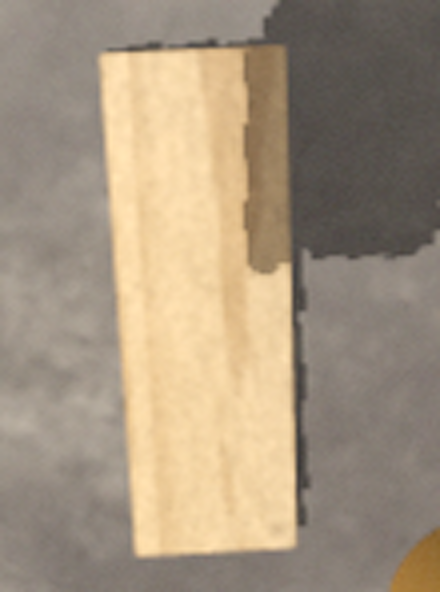

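```bash
python3 - <<'E'
from h import *
np.set_printoptions(precision=4,suppress=True)
d=np.load('w11.npz');c=(d['K'],d['R'],d['t'])
f=lambda l,z:np.array([px2w(c,(270+u/4,95+v/3.7),z) for u,v in l])
yaw=lambda a,b:(round(np.degrees(np.arctan2(*(b-a)[1::-1])),1),round(np.linalg.norm(b-a)*1e3,1))
L=f([(101,52),(287,46),(297,548),(135,556)],.011);print(L,L.mean(0),[yaw(L[i],L[(i+1)%4]) for i in range(4)])
E
python3 st.py
```

```text
[[0.4831 0.26   0.011 ]
 [0.487  0.3095 0.011 ]
 [0.6462 0.2983 0.011 ]
 [0.6424 0.2483 0.011 ]] [0.5647 0.279  0.011 ] [(np.float64(85.4), np.float64(49.7)), (np.float64(-4.0), np.float64(159.6)), (np.float64(-94.4), np.float64(50.1)), (np.float64(175.8), np.float64(159.8))]
G [0.5666 0.2681 0.1899] a 263.8 u 36.1 z 189.9 mm yaw 83.5 ax [ 0.0385  0.0394 -0.9985] F [ 0.0817  0.0862 -0.4043] t 13.375 0.08163464857119529
```

```bash
python3 -m pendant '{"xyz":[[-0.002,0.008,-0.02],[0,0,-0.04],[0,0,-0.04],[0,0,-0.025],[0,0,0],[0,0,0]],"turn":[0.038,0,0,0,0,0]}' 0.95; python3 st.py
```

```text
time_s: 14.12
tool_pos: [0.5627, 0.2752, 0.0383]
tool_rot: [51.9, 87.1, 47.1]
force: [-0.9, -0.2, -0.2]
grip_width: 0.0824
G [0.5621 0.2745 0.0569] a 269.7 u 30.9 z 56.9 mm yaw 85.2 ax [ 0.0347  0.0373 -0.9987] F [-0.8802 -0.1934 -0.2257] t 14.125 0.08241035858122593
```

```bash
python3 -m pendant '{"xyz":[[0.002,0.002,-0.014],[0,0,-0.010],[0,0,0],[0,0,0]],"turn":[0.008,0,0,0]}' 0.95; python3 st.py
python3 - <<'E'
from h import *
im,c=snap('wrist','w12.png')
E
```

```text
time_s: 14.62
tool_pos: [0.5664, 0.2781, 0.0149]
tool_rot: [49.9, 86.9, 45.5]
force: [-0.1, 0.2, -0.4]
grip_width: 0.0831
G [0.5656 0.2774 0.0336] a 273.0 u 34.1 z 33.6 mm yaw 85.6 ax [ 0.0381  0.0388 -0.9985] F [-0.114   0.2176 -0.4105] t 14.625 0.08305255548904372
```

View pics/w12.png

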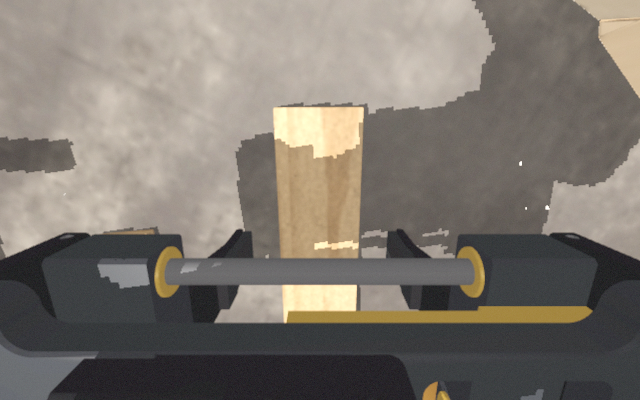

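```bash
python3 -m pendant '{"xyz":[[0,0,-0.006],[0,0,-0.003],[0,0,0]],"turn":[0,0,0]}' 0.95; python3 st.py
```

```text
time_s: 15.05
tool_pos: [0.5667, 0.278, 0.0058]
tool_rot: [49.4, 86.9, 45.0]
force: [0.0, -0.5, -0.5]
grip_width: 0.0827
G [0.5659 0.2773 0.0244] a 272.9 u 34.4 z 24.4 mm yaw 85.6 ax [ 0.0389  0.0388 -0.9985] F [ 0.0333 -0.5192 -0.5217] t 15.05 0.08273625490251418
```

```bash
python3 -m pendant '{"xyz":[[0,0,-0.002],[0,0,0],[0,0,0],[0,0,0],[0,0,0],[0,0,0]],"turn":[0,0,0,0,0,0]}' 0 35; python3 st.py; python3 -m pendant '{"xyz":[[0,0,0.01],[0,0,0.025],[0,0,0]],"turn":[0,0,0]}' ; python3 st.py;  python3 - <<'E'
from h import *
im,c=snap('wrist','w13.png')
im,c=snap('side')
cv2.imwrite('pics/s13.png',cv2.resize(im[170:300,150:330],None,fx=4,fy=4,interpolation=cv2.INTER_CUBIC)[:,:,::-1])
E
```

```text
time_s: 15.8
tool_pos: [0.5668, 0.2781, 0.0038]
tool_rot: [49.3, 86.8, 44.9]
force: [-0.1, 0.4, 0.5]
grip_width: 0.0494
G [0.566  0.2774 0.0225] a 273.0 u 34.5 z 22.5 mm yaw 85.6 ax [ 0.0392  0.039  -0.9985] F [-0.1419  0.417   0.5094] t 15.8 0.04943322554198439
time_s: 16.18
tool_pos: [0.5664, 0.278, 0.0401]
tool_rot: [49.7, 86.9, 45.3]
force: [-0.5, 0.2, -1.5]
grip_width: 0.0493
G [0.5657 0.2773 0.0587] a 272.9 u 34.1 z 58.7 mm yaw 85.6 ax [ 0.0384  0.0388 -0.9985] F [-0.4574  0.2054 -1.5196] t 16.175 0.04932717188180162
```

View pics/w13.png

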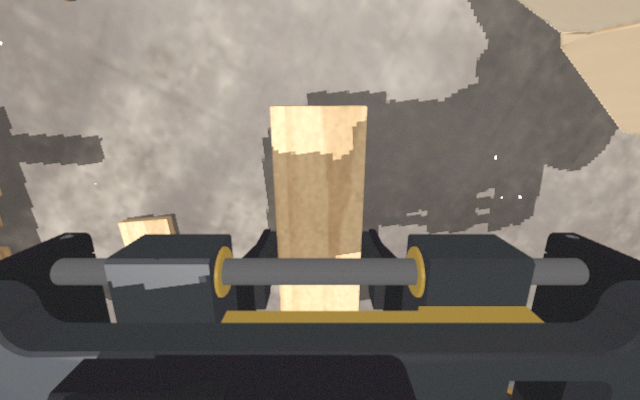

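View pics/s13.png

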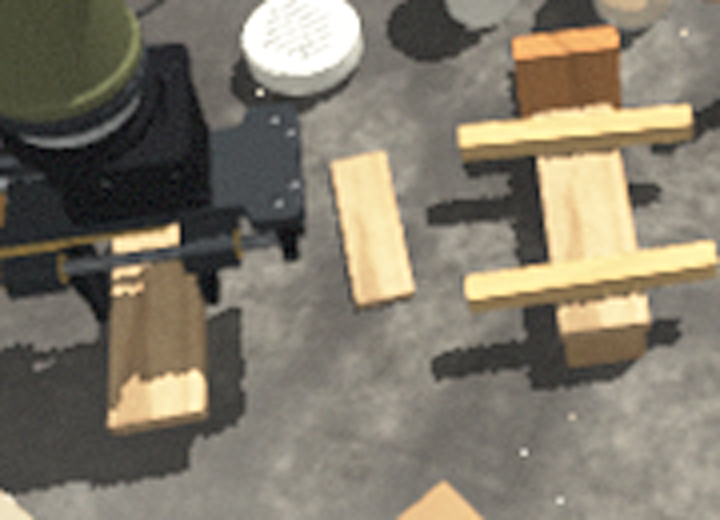

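```bash
python3 -m pendant '{"xyz":[[0,0,0.04],[-0.003,-0.02,0.04],[-0.005,-0.045,0],[-0.005,-0.05,0],[-0.004,-0.05,0],[-0.003,-0.045,0],[0,-0.02,0],[0,0,0],[0,0,0]],"turn":[0,0,-0.01,-0.01,-0.01,-0.01,-0.01,0,0]}'; python3 st.py;  python3 - <<'E'
from h import *
im,c=snap('wrist','w14.png')
E
```

```text
time_s: 17.4
tool_pos: [0.5372, 0.0388, 0.111]
tool_rot: [62.5, 87.6, 55.2]
force: [0.3, -0.2, -1.6]
grip_width: 0.0494
G [0.5368 0.0381 0.1297] a 32.0 u 35.0 z 129.7 mm yaw 82.7 ax [ 0.0235  0.0339 -0.9991] F [ 0.2754 -0.1944 -1.5583] t 17.4 0.04938355537725738
```

View pics/w14.png

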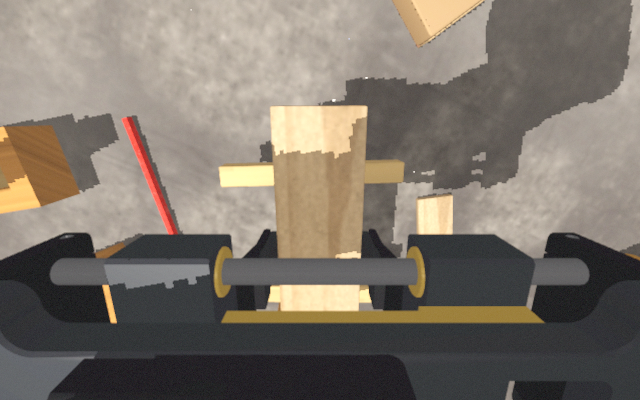

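```bash
python3 -m pendant '{"xyz":[[0.003,-0.007,-0.01],[0,0,-0.014],[0,0,0],[0,0,0]],"turn":[0,0,0,0]}'; python3 st.py;  python3 - <<'E'
from h import *
im,c=snap('side')
cv2.imwrite('pics/s15.png',cv2.resize(im[150:290,220:400],None,fx=4,fy=4,interpolation=cv2.INTER_CUBIC)[:,:,::-1])
im,c=snap('top')
cv2.imwrite('pics/t15.png',cv2.resize(im[140:240,220:350],None,fx=5,fy=5,interpolation=cv2.INTER_CUBIC)[:,:,::-1])
E
```

```text
time_s: 17.95
tool_pos: [0.5398, 0.035, 0.0845]
tool_rot: [65.3, 87.6, 58.3]
force: [0.2, -0.6, -1.1]
grip_width: 0.0495
G [0.5394 0.0344 0.1032] a 28.6 u 38.0 z 103.2 mm yaw 83.1 ax [ 0.022   0.0356 -0.9991] F [ 0.1852 -0.5623 -1.0669] t 17.95 0.04953950189339212
```

View pics/s15.png

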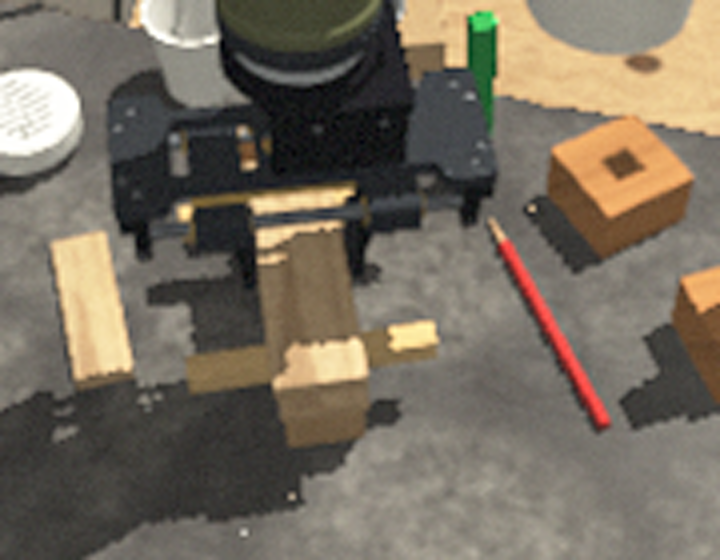

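View pics/t15.png

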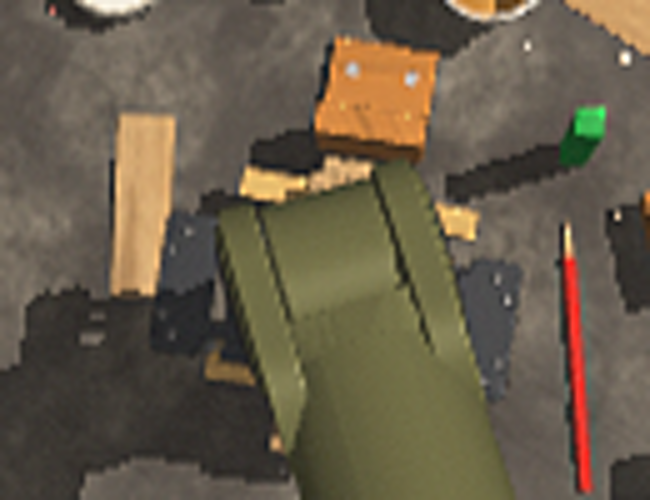

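```bash
python3 -m pendant '{"xyz":[[-0.0005,-0.004,-0.008],[0,0,-0.006],[0,0,0],[0,0,0]],"turn":[0,0,0,0]}'; python3 st.py;  python3 - <<'E'
from h import *
im,c=snap('wrist')
cv2.imwrite('pics/w16.png',im[90:330,180:460][:,:,::-1].repeat(2,0).repeat(2,1))
E
```

```text
time_s: 18.55
tool_pos: [0.5396, 0.0302, 0.0701]
tool_rot: [63.5, 87.6, 56.5]
force: [0.1, -0.5, -0.6]
grip_width: 0.0496
G [0.5391 0.0296 0.0888] a 23.8 u 38.4 z 88.8 mm yaw 83.0 ax [ 0.0231  0.0348 -0.9991] F [ 0.0961 -0.5126 -0.5983] t 18.55 0.049602323125846975
```

View pics/w16.png

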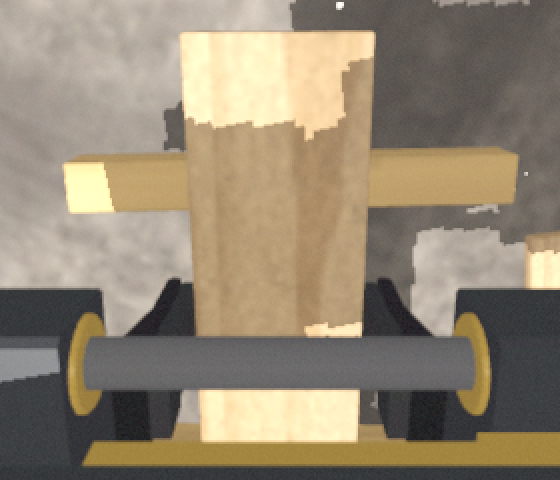

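```bash
python3 -m pendant '{"xyz":[[0.006,-0.0005,-0.002],[0.006,-0.0005,-0.001],[0,0,0],[0,0,0]],"turn":[0,0,0,0]}'; python3 st.py
```

```text
time_s: 19.1
tool_pos: [0.553, 0.0293, 0.0672]
tool_rot: [62.8, 87.6, 55.8]
force: [0.0, -0.9, -0.9]
grip_width: 0.0496
G [0.5526 0.0286 0.0859] a 24.5 u 51.8 z 85.9 mm yaw 83.0 ax [ 0.0238  0.0351 -0.9991] F [ 0.0117 -0.9004 -0.9092] t 19.1 0.04963843896494089
```

Expected contact is about TCP x = 0.5625. Creeping in now.

```bash
python3 -m pendant '{"xyz":[[0.002,-0.0002,0],[0.002,-0.0002,0],[0,0,0]],"turn":[0,0,0]}'; python3 -m pendant '{"xyz":[[0.0015,-0.0002,0],[0,0,0]],"turn":[0,0]}';python3 -m pendant '{"xyz":[[0.0015,-0.0002,0],[0,0,0]],"turn":[0,0]}'; python3 st.py
```

```text
time_s: 19.48
tool_pos: [0.5572, 0.0288, 0.0673]
tool_rot: [62.6, 87.6, 55.6]
force: [-0.6, 1.1, -0.9]
grip_width: 0.0491
time_s: 19.73
tool_pos: [0.5587, 0.0286, 0.0673]
tool_rot: [62.6, 87.6, 55.6]
force: [-0.5, 0.5, -0.6]
grip_width: 0.0492
time_s: 19.98
tool_pos: [0.5603, 0.0283, 0.0673]
tool_rot: [62.6, 87.6, 55.6]
force: [-0.5, -0.5, -1.3]
grip_width: 0.0494
G [0.5599 0.0277 0.086 ] a 24.5 u 59.2 z 86.0 mm yaw 83.0 ax [ 0.0238  0.0348 -0.9991] F [-0.5453 -0.4663 -1.3266] t 19.975 0.049403461963716075
```

```bash
python3 -m pendant '{"xyz":[[0,0,-0.002],[0,0,0]],"turn":[0,0]}';python3 -m pendant '{"xyz":[[0.001,-0.0001,0],[0,0,0]],"turn":[0,0]}';python3 -m pendant '{"xyz":[[0.001,-0.0001,0],[0,0,0]],"turn":[0,0]}'; python3 st.py
```

```text
time_s: 20.23
tool_pos: [0.5602, 0.0283, 0.0651]
tool_rot: [62.7, 87.6, 55.7]
force: [0.2, -0.4, -0.7]
grip_width: 0.0494
time_s: 20.48
tool_pos: [0.5612, 0.0282, 0.065]
tool_rot: [62.9, 87.6, 55.9]
force: [-0.0, 0.1, -0.5]
grip_width: 0.0493
time_s: 20.72
tool_pos: [0.5624, 0.0281, 0.0651]
tool_rot: [62.7, 87.6, 55.7]
force: [-1.3, 0.0, -1.6]
grip_width: 0.0493
G [0.562  0.0275 0.0838] a 24.5 u 61.3 z 83.8 mm yaw 83.0 ax [ 0.0238  0.0348 -0.9991] F [-1.2796  0.0107 -1.614 ] t 20.725 0.04928647794113182
```

```bash
python3 -m pendant '{"xyz":[[0.001,-0.0001,0],[0,0,0]],"turn":[0,0]}';python3 -m pendant '{"xyz":[[0,0,0],[0,0,0]],"turn":[0,0]}'; python3 st.py
```

```text
time_s: 20.98
tool_pos: [0.5633, 0.0281, 0.065]
tool_rot: [63.2, 87.6, 56.2]
force: [0.1, -0.4, -0.9]
grip_width: 0.0494
time_s: 21.22
tool_pos: [0.5633, 0.028, 0.065]
tool_rot: [63.1, 87.6, 56.1]
force: [-0.5, -0.0, -1.5]
grip_width: 0.0491
G [0.5628 0.0274 0.0837] a 24.5 u 62.2 z 83.7 mm yaw 83.0 ax [ 0.0233  0.0347 -0.9991] F [-0.4932 -0.0348 -1.4968] t 21.225 0.04909189034036734
```

```bash
python3 -m pendant '{"xyz":[[0.001,-0.0001,0],[0,0,0]],"turn":[0,0]}';python3 -m pendant '{"xyz":[[0.001,-0.0001,0],[0,0,0]],"turn":[0,0]}';python3 -m pendant '{"xyz":[[0.001,-0.0001,0],[0,0,0]],"turn":[0,0]}'; python3 st.py
python3 - <<'E'
from h import *
im,c=snap('side')
cv2.imwrite('pics/s17.png',cv2.resize(im[150:290,220:400],None,fx=4,fy=4,interpolation=cv2.INTER_CUBIC)[:,:,::-1])
E
```

```text
time_s: 21.48
tool_pos: [0.5633, 0.0281, 0.0647]
tool_rot: [65.7, 87.7, 58.7]
force: [-0.3, 0.0, -1.6]
grip_width: 0.0494
time_s: 21.72
tool_pos: [0.5633, 0.0281, 0.0643]
tool_rot: [68.5, 87.7, 61.5]
force: [-2.0, -1.0, -0.2]
grip_width: 0.0494
time_s: 21.98
tool_pos: [0.5633, 0.0281, 0.064]
tool_rot: [71.3, 87.8, 64.3]
force: [-2.6, -0.0, 0.1]
grip_width: 0.0493
G [0.563  0.0275 0.0827] a 24.7 u 62.4 z 82.7 mm yaw 83.0 ax [ 0.0167  0.0346 -0.9993] F [-2.5564 -0.0433  0.1284] t 21.975 0.04925456189060451
```

View pics/s17.png

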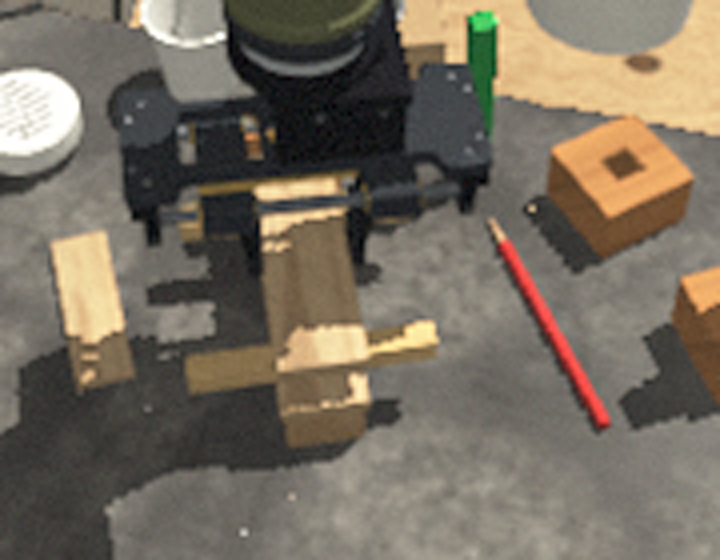

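```bash
python3 -m pendant '{"xyz":[[0,0,-0.001],[0,0,0]],"turn":[0,0]}';python3 -m pendant '{"xyz":[[0,0,-0.001],[0,0,0]],"turn":[0,0]}';python3 st.py
```

```text
time_s: 22.28
tool_pos: [0.5634, 0.0282, 0.0632]
tool_rot: [71.1, 87.8, 64.1]
force: [-3.1, 0.4, 1.6]
grip_width: 0.0491
time_s: 22.52
tool_pos: [0.5634, 0.0282, 0.0631]
tool_rot: [71.2, 87.8, 64.1]
force: [-4.2, -0.2, 2.2]
grip_width: 0.0497
G [0.5631 0.0276 0.0817] a 24.8 u 62.4 z 81.7 mm yaw 83.0 ax [ 0.0165  0.034  -0.9993] F [-4.161  -0.2416  2.2216] t 22.525 0.04966430323351777
```

```bash
python3 -m pendant '{"xyz":[[0,0,-0.001],[0,0,0]],"turn":[0,0]}';python3 st.py; python3 -m pendant '{"xyz":[[0,0,0],[0,0,0]],"turn":[0,0]}' 0.64 ; python3 -m pendant '{"xyz":[[0,0,0],[0,0,0]],"turn":[0,0]}' 0.85 ;python3 st.py
python3 - <<'E'
from h import *
im,c=snap('wrist','w18.png')
E
```

```text
time_s: 22.78
tool_pos: [0.5634, 0.0282, 0.0631]
tool_rot: [71.1, 87.9, 64.1]
force: [-3.5, -0.3, 1.3]
grip_width: 0.0495
G [0.5631 0.0276 0.0818] a 24.8 u 62.4 z 81.8 mm yaw 83.0 ax [ 0.0162  0.0333 -0.9993] F [-3.5374 -0.28    1.3345] t 22.775 0.04948641571049193
time_s: 23.02
tool_pos: [0.566, 0.028, 0.0638]
tool_rot: [63.8, 87.7, 56.8]
force: [0.7, 0.3, 0.5]
grip_width: 0.0551
time_s: 23.28
tool_pos: [0.5673, 0.0278, 0.0642]
tool_rot: [61.1, 87.6, 54.1]
force: [0.5, -0.3, 0.1]
grip_width: 0.0678
G [0.5668 0.0272 0.0829] a 24.9 u 66.2 z 82.9 mm yaw 83.0 ax [ 0.0245  0.0338 -0.9991] F [ 0.4636 -0.2547  0.1182] t 23.275 0.06782633512012595
```

View pics/w18.png

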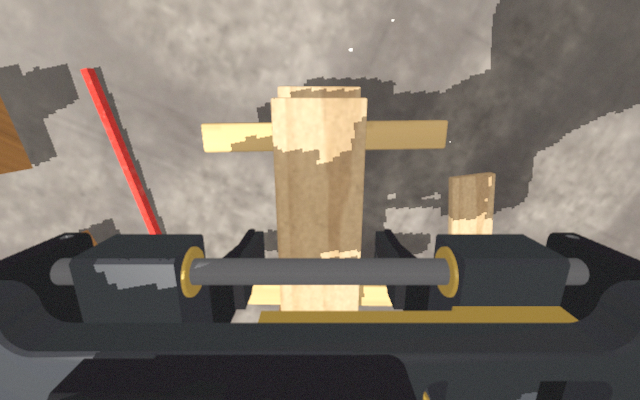

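```bash
python3 -m pendant '{"xyz":[[0,0,0.01],[0,0,0.03],[0,0,0.05],[-0.02,0.02,0.05],[-0.03,0.05,0.03],[0,0.06,0],[0,0.06,0],[0,0.03,0],[0,0,0]],"turn":[0,0,0,0,0,0,0,0,0]}' 0.95; python3 st.py
python3 - <<'E'
from h import *
im,c=snap('top')
np.savez('t19.npz',K=c[0],R=c[1],t=c[2])
cv2.imwrite('pics/t19.png',cv2.resize(im[140:240,230:350],None,fx=6,fy=6,interpolation=cv2.INTER_CUBIC)[:,:,::-1])
im,c=snap('side')
cv2.imwrite('pics/s19.png',cv2.resize(im[150:290,200:400],None,fx=4,fy=4,interpolation=cv2.INTER_CUBIC)[:,:,::-1])
E
```

```text
time_s: 24.45
tool_pos: [0.5168, 0.2521, 0.2459]
tool_rot: [49.9, 87.2, 42.7]
force: [0.6, 0.5, 0.3]
grip_width: 0.0828
G [0.5162 0.2514 0.2645] a 241.1 u -11.8 z 264.5 mm yaw 82.8 ax [ 0.0361  0.0333 -0.9988] F [0.6004 0.4559 0.3171] t 24.45 0.0828202655929996
```

View pics/t19.png

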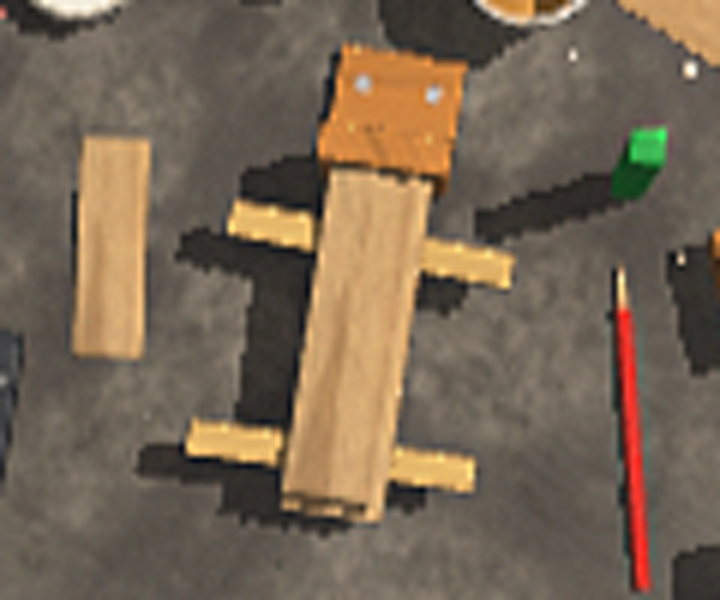

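View pics/s19.png

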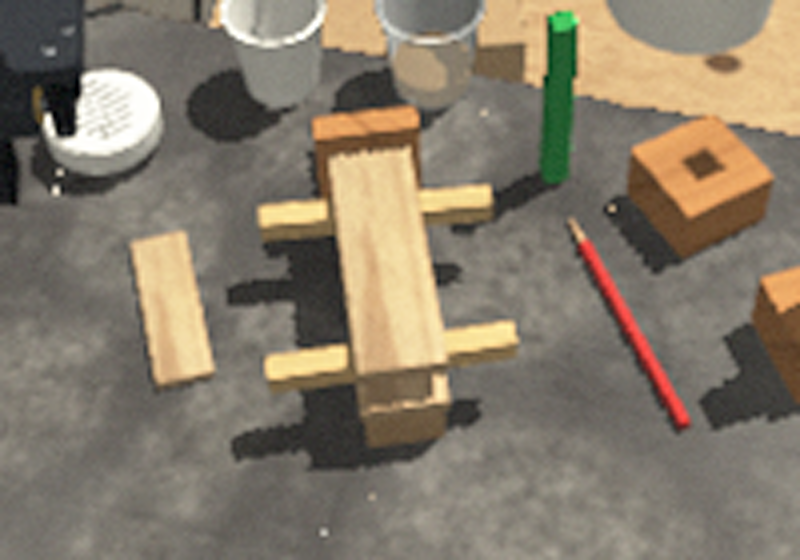

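```bash
python3 - <<'E'
from h import *
np.set_printoptions(precision=4,suppress=True)
c=RT('top');f=lambda l,z:np.array([px2w(c,(230+u/6,140+v/6),z) for u,v in l])
yaw=lambda a,b:(round(np.degrees(np.arctan2(*(b-a)[1::-1])),1),round(np.linalg.norm(b-a)*1e3,1))
def rep(n,l,z):
    L=f(l,z);print(n,L.mean(0),[yaw(L[i],L[(i+1)%4]) for i in range(4)]);return L
T=rep('top',[(331,168),(436,181),(381,523),(282,509)],.070)
S=rep('near',[(190,420),(477,456),(473,492),(186,455)],.059)
S=rep('laid',[(233,200),(515,255),(511,289),(228,233)],.059)
u=np.array([.9923,-.1236,0]);print((T.mean(0)-[.5537,.029,.07])@u, (T.mean(0)-[.5537,.029,.07])@np.array([.1236,.9923,0]))
E
python3 -m pendant '{"xyz":[[0,0,0],[-0.02,-0.05,0],[-0.02,-0.05,0],[-0.02,-0.05,0],[-0.01,-0.05,0],[0,0,0]],"turn":[0,0,0,0,0,0]}'; python3 st.py;python3 - <<'E'
from h import *
im,c=snap('wrist','w20.png');np.savez('w20.npz',K=c[0],R=c[1],t=c[2])
E
```

```text
top [0.5572 0.0267 0.07  ] [(np.float64(-95.4), np.float64(51.3)), (np.float64(172.5), np.float64(167.6)), (np.float64(83.5), np.float64(48.0)), (np.float64(-6.4), np.float64(166.6))]
near [0.5035 0.038  0.059 ] [(np.float64(-95.6), np.float64(140.3)), (np.float64(175.2), np.float64(17.6)), (np.float64(84.2), np.float64(140.2)), (np.float64(-4.6), np.float64(17.1))]
laid [0.6071 0.0215 0.059 ] [(np.float64(-99.5), np.float64(140.1)), (np.float64(174.8), np.float64(16.8)), (np.float64(80.4), np.float64(140.6)), (np.float64(-6.7), np.float64(16.3))]
0.0037070869199444393 -0.0018182110914042322
time_s: 25.3
tool_pos: [0.4447, 0.0368, 0.2447]
tool_rot: [48.5, 87.3, 40.4]
force: [0.6, 0.4, 0.0]
grip_width: 0.0826
G [0.444  0.0362 0.2633] a 18.7 u -56.8 z 263.3 mm yaw 81.9 ax [ 0.0353  0.03   -0.9989] F [0.6423 0.388  0.0352] t 25.3 0.08256710368122304
```

View pics/w20.png

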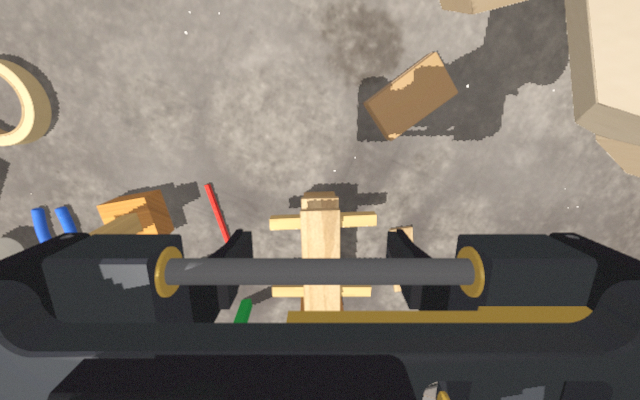

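```bash
python3 -m pendant '{"xyz":[[0.03,0,0],[0.045,0,0],[0.045,0,-0.02],[0.03,0,-0.03],[0.02,0,0],[0,0,0]],"turn":[0,0,0,0,0,0]}'; python3 st.py;python3 - <<'E'
from h import *
im,c=snap('wrist','w21.png');np.savez('w21.npz',K=c[0],R=c[1],t=c[2])
cv2.imwrite('pics/w21c.png',cv2.resize(im[80:240,230:410],None,fx=4,fy=3.7,interpolation=cv2.INTER_CUBIC)[:,:,::-1])
E
```

```text
time_s: 26.1
tool_pos: [0.623, 0.043, 0.1941]
tool_rot: [51.0, 86.9, 42.8]
force: [-0.7, 0.7, 0.4]
grip_width: 0.0828
G [0.6222 0.0423 0.2128] a 46.7 u 119.3 z 212.8 mm yaw 81.9 ax [ 0.0396  0.0367 -0.9985] F [-0.7462  0.6557  0.3649] t 26.1 0.08281093114962962
```

View pics/w21c.png

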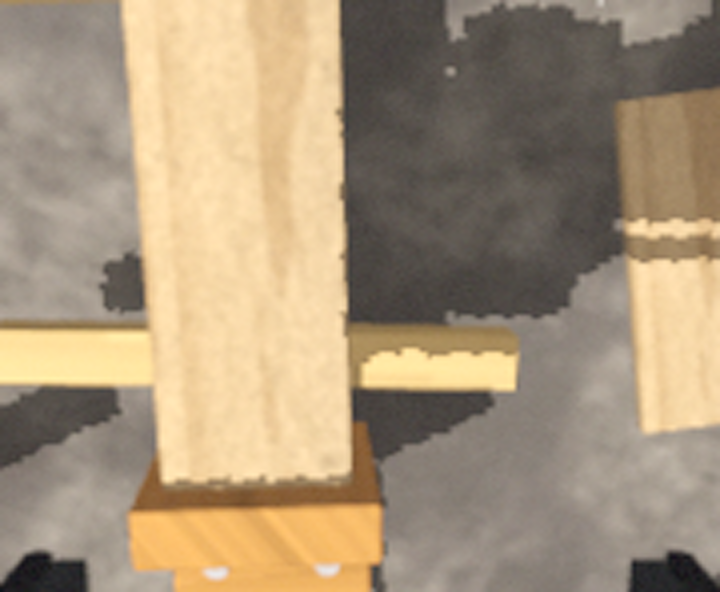

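```bash
python3 - <<'E'
from h import *
np.set_printoptions(precision=4,suppress=True)
d=np.load('w21.npz');c=(d['K'],d['R'],d['t'])
f=lambda l,z:np.array([px2w(c,(230+u/4,80+v/3.7),z) for u,v in l])
F=f([(132,512),(382,504)],.085);B=f([(162,483),(351,480)],.070);print('stop edge',F,'board end',B)
d=(F[1]-F[0])[:2];d/=np.linalg.norm(d);nn=np.array([-d[1],d[0]])
print('face yaw',np.degrees(np.arctan2(d[1],d[0])),'gap mm',[1e3*(b[:2]-F[0][:2])@nn for b in B],'board width',np.linalg.norm(B[1]-B[0]))
L=f([(128,60),(160,470)],.07);R=f([(343,60),(351,470)],.07)
for e in(L,R):print('side yaw',np.degrees(np.arctan2(*(e[1]-e[0])[1::-1])))
E
python3 -c "
import cv2;im=cv2.imread('pics/w21.png');cv2.imwrite('pics/w21d.png',cv2.resize(im[195:225,260:330],None,fx=11,fy=11,interpolation=cv2.INTER_CUBIC))"
```

```text
stop edge [[ 0.6373 -0.0111  0.085 ]
 [ 0.6448  0.051   0.085 ]] board end [[ 0.6352 -0.0049  0.07  ]
 [ 0.642   0.0441  0.07  ]]
face yaw 83.10635100652904 gap mm [np.float64(2.86814229904094), np.float64(2.0001061547058057)] board width 0.049448939644951735
side yaw -7.139812764534257
side yaw -7.205293735373193
```

View pics/w21d.png

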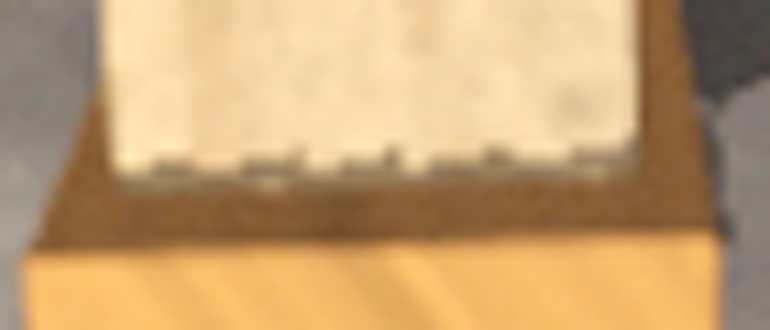

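```bash
python3 -m pendant '{"xyz":[[0.03,-0.01,0],[0.03,-0.005,0],[0.015,0,0],[0,0,0],[0,0,0]],"turn":[0,0,0,0,0]}'; python3 st.py;python3 - <<'E'
from h import *
im,c=snap('wrist','w22.png');np.savez('w22.npz',K=c[0],R=c[1],t=c[2])
print('cam',-c[1].T@c[2], w2p(c,[[.641,.02,.085],[.641,.02,.07]]))
cv2.imwrite('pics/w22c.png',cv2.resize(im[100:170,260:360],None,fx=8,fy=8,interpolation=cv2.INTER_CUBIC)[:,:,::-1])
E
```

```text
time_s: 26.78
tool_pos: [0.6951, 0.0297, 0.1986]
tool_rot: [48.8, 86.9, 40.8]
force: [0.1, -0.2, 0.4]
grip_width: 0.0826
G [0.6944 0.029  0.2173] a 42.5 u 192.5 z 217.3 mm yaw 82.0 ax [ 0.0409  0.0353 -0.9985] F [ 0.0868 -0.2083  0.426 ] t 26.775 0.08262241103640915
cam [0.61598847 0.03409896 0.35764796] [[296.04738159 142.08861648]
 [296.59648285 140.57614707]]
```

View pics/w22c.png

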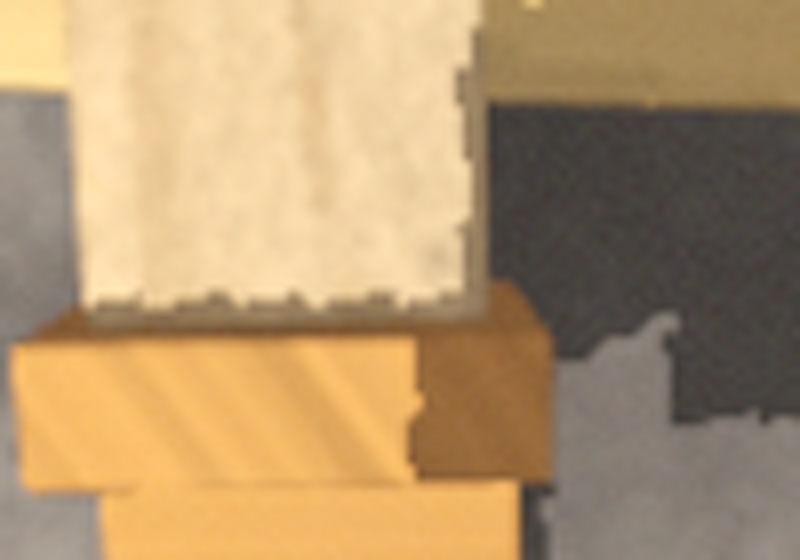

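```bash
python3 -m pendant '{"xyz":[[-0.01,0.02,0.04],[-0.02,0.04,0.03],[-0.02,0.04,0],[0,0,0],[0,0,0]],"turn":[0,0,0,0,0]}'; python3 -c "
from cell import sign_off; print(sign_off())"
```

```text
time_s: 27.45
tool_pos: [0.6398, 0.1305, 0.272]
tool_rot: [44.4, 87.0, 36.4]
force: [-0.2, -0.3, -0.0]
grip_width: 0.0829
the job is handed in; nothing more can be done
None
```

Both parts of the job are done and handed in at about 27.5 s. I laid the slim stick across the near end, then brought the loose pine board over both sticks and up against the end stop.

- **Slim stick:** I took it from its stand, tilted it flat over the lower board's right edge and set it down with about 1 N of contact. It lies about as far in as the other stick. The top view puts it about 1.5° off square to the board and roughly centred.
- **Top board:** I gripped it across the middle and crept it forward until it stalled against the stop at about 3 N. I then lowered it onto the sticks and released it.
- **In line:** its sides measure -7.1° and -7.2°, against -7.1° for the lower board.
- **Level:** I judged this by eye from the side view, where it looked level. I did not measure it.
- **Touching the stop:** the checks disagreed here. An oblique wrist view first suggested a 2–3 mm gap. I put about half of that down to a shaded strip at the board's end. A steeper view showed 0.5 mm or less, which fits the contact I felt.
- **Laid stick:** the top view puts it within about 1 mm of where it was before.
- **Other things:** the thick stick, green stick, small board, pencil and cork block look unmoved in the pictures.

The tool drifted to a tilt of about 2–3° during the moves, which I could not correct with the commands available. I saw no effect on the final placement.

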